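# Put a spark plug away in its tilt-out bin

### The arm

A 6-joint arm with a two-finger parallel gripper is mounted at the origin on the work surface. World frame = base frame: x ahead of the robot, y to its left, z up, the work surface at z = 0. Lengths are in mm, angles in rad, forces in N, time in s.
With the tool pointing down it reaches from about 250 to 775 mm from the base axis. Payload 4 kg.
Tool frame: the origin (TCP) lies on the centre line of the jaws, within the pads' length; the fingertips stand 25 mm ahead of it and the grasp point (between the pads) lies 6 mm ahead of it; x points along the fingers, y is the direction in which the jaws open and shut, and the axes are right-handed (so a half turn about x gives the same grasp; the last joint's range is limited). The gripper opens to 94 mm and grips with 3 to 60 N. Pads are 16 mm wide; open, the fingers measure 119 mm over their backs; the gripper's body (75 mm by 177 mm) begins 78 mm behind the grasp point.
Start: joints at [-1.402, 0.087, 1.371, -0, 1.684, -0.103], TCP at [147.653, -529.829, 202.106] pointing down, gripper open.
Joint ranges: [-3.1, 3.1], [-0.76, 2.03], [0.27, 2.55], [-1.08, 4.22], [0.17, 2.65], [-2.57, 2.57]. Speed limits (rad/s): [2.79, 2.79, 3.14, 3.14, 3.14, 3.14].

### API

Orientations are given as a rotation vector (axis times angle).
In Python, from workcell import sense, grab_frame, get_calibration, finish_job, find_in, outline_of gives the robot as it stands.
- The arm moves only by the tool drive_tool, never from a script. Its argument "steps" is one flat list of numbers, 7 for each row, row after row: the closure, from 0 (fully open) to 1 (shut), then the shift along the tool's x, y, z in cm, then the turn, a rotation vector about the tool's x, y, z in degrees. In form: [gripper, dx, dy, dz, rx, ry, rz, gripper, dx, dy, dz, rx, ry, rz, ...]. A call has 1 to 20 rows; each row shifts and turns the commanded pose from where the row before left it, along the tool's axes as they then stand; what a row does not reach is not made up. A row lasts 1/10 s, in which the tool goes at most 50 mm and 8.59 degrees, less where a joint would pass 70% of its speed; a pose out of reach is approached as far as the arm can. A call is refused whole if a number of a shift passes 5 or a number of a turn 8.59, either way. A call with a gripper value outside its range is refused whole. The fingers move at their own pace and stop on an object; "squeeze" is the grip in N (left out, the last holds). Time passes only in rows, so rows that do not move let the fingers close. It gives the time, the measured TCP pose, the force and the opening at its end, in the units of the state.
- sense(): the state, without advancing time (a new reading comes with each control period).
- grab_frame(name): name is "scene" or "top" or "wrist"; returns the picture (400x640x3 uint8, red, green, blue); there is no depth.
- get_calibration(name): a dict with "intrinsics" (3x3 intrinsics, pixels), "extrinsics" (4x4, takes a point from world to camera coordinates). Camera axes: x right, y up, looking along -z (the intrinsics and any distortion apply to the point x, -y, -z); pixel columns grow to the right and rows downward; lengths in mm; the calibration is good to about 2 mm. A picture is of the moment at which its call begins: read the wrist's pose just before it. get_calibration takes no time and is no camera call; for the wrist camera it gives the pose at the moment of the call.
- finish_job(): hands the job in, once; it reports no verdict.
Trained networks look in the newest picture that a camera, given by its name, has taken for a name from the list of things; names that differ only in an ending like _2 or _b are one class to them, and where a whole thing is asked for, a point or a joint stands for the part that bears it (a point fixed in the world has none). Each returns a list of dicts, best first, with "p" (0 to 1); they miss things now and then, are a little off and sometimes report something else, mostly with a low value. They report only what shows in the picture. A call takes as long as a camera call. They do not tell look-alikes from the thing itself.
- find_in(camera, query): "centre" ([row, column] in pixels, amid what is visible of it).
- outline_of(camera, query): "mask" (400x640 bool, what is visible of it) and "centre" ([row, column] in pixels, amid what is visible of it).
The state is a dict: "t": time; "joint_pos": joint angles; "dq": joint speeds; "tau": joint torques, N m; "eef_pos": TCP position; "orientation": TCP orientation; "force": force on the tool from outside, world axes, zero at the start; "torque": the same for the moment, N m; "finger_gap": opening from 0.0 (shut) to 1.0 (fully open).
Only numpy, scipy, OpenCV 4.12 (cv2) and the standard library are available. Lean on these libraries where they do the work, as an engineer would, in place of code of your own. Each camera call takes 0.05 s, during which the arm holds its last target.

### The job

Put the spark plug lying on the counter away in the tilt-out bin with the yellow pull: tip that bin open, lower the plug into it with the gripper rather than dropping it (the ceramic cracks), and push the bin back until it clicks fully shut. Keep the red and green bins shut, and leave the other things on the counter where they are.

Things in the scene. Friction and masses are not known exactly. Their poses are not given: they have to be found in the camera images.
- bin_stand: flat steel strip 440 x 125 x 10 mm on the counter that carries a row of three tilt-out bin units side by side, 143 mm apart; which colour stands where changes, as do the row's place and heading. Origin: centre of its underside; x points from the row's front to its back, y along the row
- unit_yellow: grey plastic housing of the yellow bin, open in front, a yellow card on its roof; 140 mm wide, 108 mm deep. Origin: centre of its underside, on the strip; x from its front to its back, y along the row, z up. Roof top 145 mm above the origin (155 mm above the counter), roof front edge 32 mm and side walls' front edges up to 50 mm in front of the origin
- yellow_hinge (a point): pivot axis of the yellow bin, at the middle of its width, 50 mm above the counter; fixed to the housing, axes as unit_yellow's. Blue bin, when shut, from the pivot: front panel outer face 25 mm in front, its top 98 mm up; floor 8 mm below; rear wall inside face 71 mm behind, 55 mm up; side walls slope down to the rear, 118 mm apart inside; open on top
- yellow_pull (a point): middle of the bin's yellow pull: a level round bar 10 mm in diameter, 80 mm long, along the pivot axis, on an arm at each end, 27 mm clear of the bin's front panel. Shut: 57 mm in front of and 88 mm above the pivot (138 mm above the counter); it swings with the bin about the pivot (open: 100 mm in front, 31 mm above). Axes as unit_yellow's when shut, tipping with the bin
- yellow_floor (a point): middle of the inner floor of the yellow bin (92 mm deep by 118 mm wide), 25 mm behind and 8 mm below the pivot when shut; moves with the bin. Its z axis points from the floor to the bin's mouth, x to the bin's rear wall, y along the pivot axis
- bin_yellow (a joint): tip angle of the yellow bin, rad: 0 shut, growing as its top comes forward, 0.70 (40 degrees) fully open. A side spring catch holds it shut: 5 to 10 N at the pull opens it; let go past about 0.45 it sinks fully open by itself and stays. Swung back it meets the catch at about 0.14, where it may stand ajar; about 10 N more snaps it over, then it is held at 0 to 0.03
- plug_grip (a point): middle of the spark plug's steel hexagon, the place to grip, 9.5 mm above what the plug lies on. The plug (66 mm long, about 45 g) lies level along x: white ceramic 10 to 12 mm thick, then a 6 mm terminal that ends 40 mm towards +x; thread, 14 mm thick, ends 26 mm towards -x. Hexagon 14 mm long, 19 mm across flats, 22 mm across corners. y level, z up
- bin_red (a joint): tip angle of the bin with the red pull, same kind of unit, rad: 0 shut. Must stay shut
- bin_green (a joint): tip angle of the bin with the green pull, same kind of unit, rad: 0 shut. Must stay shut
- plug: the same spark plug; origin below its middle, on the surface it lies on, 7 mm from plug_grip towards the terminal
- oil_filter: white screw-on oil filter with a blue band, standing, 66 mm in diameter, 60 mm high; leave it. Origin: centre of its underside
- sprocket: steel clutch drum with sprocket, 62 mm in diameter, 22 mm high; leave it. Origin: centre of its underside
- air_filter: cream pleated air filter pad on a black foot, 62 x 50 x 22 mm; leave it. Origin: centre of its underside
- oil_bottle: green oil bottle with red cap, 62 mm in diameter, 165 mm high; leave it. Origin: centre of its underside
- spanner: steel spanner lying flat, 180 mm long, 8 mm thick; leave it. Origin: its middle, on the counter
- screwdriver: screwdriver with an orange handle lying down, 190 mm long, 26 mm thick; leave it. Origin: its middle, on the counter
- parts_carton: small brown parts box, 75 x 55 x 50 mm; leave it. Origin: centre of its underside
Mind the look-alikes: they are no part of the job. Of the things shaped like the plug, the bare steel one is meant.

How it is judged:
By the outcome, as a careful person would: the job done as asked, in the order asked, and still so for the second after the job is handed in, with the robot touching nothing.
It also fails if it takes over 72 s, if anything falls off the work surface, if the arm or the gripper's body presses on something with over 40 N, if the wrist force passes 120 N, or if a joint passes its speed limit or range.

## Working session

There is one attempt and no reset: what is moved stays moved. The work goes in short steps, Python scripts to look and compute and a tool call to move; the robot and the scene stay as the last step left them, time stands still between calls to the robot, and variables do not carry over. Pictures are saved under pics/ and viewed, and the job is handed in when it is done.

Besides the shell and the picture viewer there is one more tool, called as name(argument=value, ...) on one line, values as JSON. drive_tool: Moves the arm, as the interface text tells. Its arguments: {"type":"object","properties":{"steps":{"type":"array","items":{"type":"number"}},"squeeze":{"type":"number"}},"required":["steps"]}

```bash
ls; mkdir -p pics; python3 - <<'E'
from workcell import *
import cv2
print(sense())
for n in ["scene","top","wrist"]:
    f=grab_frame(n); cv2.imwrite(f"pics/{n}0.png",f[:,:,::-1]); c=get_calibration(n); print(n,c)
    for q in ["plug","unit_yellow","yellow_pull","bin_stand"]:
        for r in find_in(n,q): print(n,q,r)
E
```

```text
pics
{'t': 0.0, 'joint_pos': array([-1.40212598e+00,  8.79363364e-02,  1.37223907e+00,  2.06324617e-05,
        1.68358890e+00, -1.03097530e-01]), 'dq': array([-0.00220824,  0.000344  ,  0.00150309,  0.00053627,  0.00088801,
       -0.00013501]), 'tau': array([ 7.20143544e-04, -3.40172017e+01, -3.02424502e+01,  7.18758255e-02,
        3.28855834e-02, -1.52625985e-04]), 'eef_pos': array([ 147.55012931, -529.26703897,  200.9220907 ]), 'orientation': array([ 2.07696358,  0.28626141, -2.07706985]), 'force': array([1.23756763, 0.53851395, 1.11709086]), 'torque': array([ 0.00901882, -0.03879573,  0.01237945]), 'finger_gap': 0.9988063501167007}
scene {'intrinsics': array([[478.87781957,   0.        , 316.86510858],
       [  0.        , 478.87781957, 197.68716667],
       [  0.        ,   0.        ,   1.        ]]), 'extrinsics': array([[ 8.65951526e-01,  5.00099637e-01,  5.32051071e-03,
        -4.24042470e+02],
       [-4.26430366e-01,  7.32746891e-01,  5.30319844e-01,
         2.82426780e+02],
       [ 2.61314174e-01, -4.61500106e-01,  8.47780959e-01,
        -1.62120628e+03],
       [ 
[... 1253 characters left out ...]
.4, 224.9], 'p': 0.56}
top bin_stand {'centre': [186.4, 348.6], 'p': 0.52}
wrist {'intrinsics': array([[293.99144902,   0.        , 316.62961618],
       [  0.        , 293.99144902, 202.71206287],
       [  0.        ,   0.        ,   1.        ]]), 'extrinsics': array([[ 2.69140328e-01, -9.63100915e-01, -3.32783239e-04,
        -5.50018641e+02],
       [ 9.32077868e-01,  2.60557842e-01, -2.51675303e-01,
         2.62924576e+01],
       [ 2.42475424e-01,  6.74257936e-02,  9.67811671e-01,
        -3.90454133e+02],
       [ 0.00000000e+00,  0.00000000e+00,  0.00000000e+00,
         1.00000000e+00]])}
wrist plug {'centre': [3.5, 369.0], 'p': 0.76}
wrist plug {'centre': [4.3, 259.5], 'p': 0.41}
```

View pics/scene0.png

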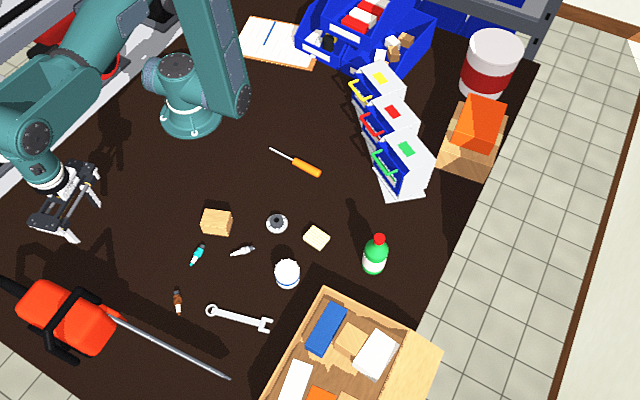

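View pics/top0.png

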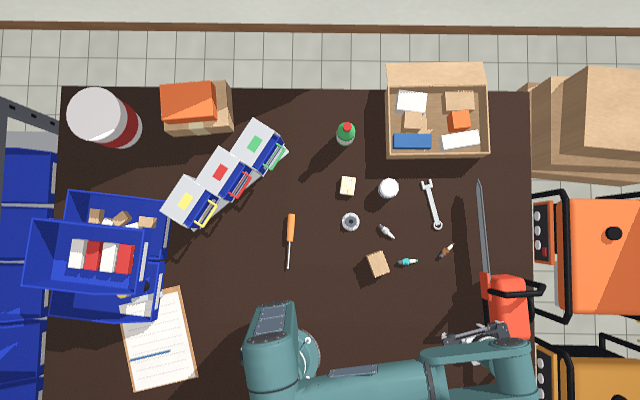

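View pics/wrist0.png

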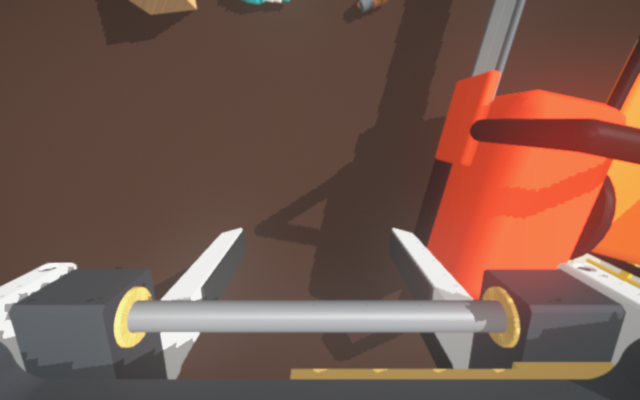

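```bash
cat > h.py <<'E'
from workcell import *
import numpy as np, cv2
from scipy.spatial.transform import Rotation as R
def proj(c,P):
    P=np.atleast_2d(P); E=c["extrinsics"];q=P@E[:3,:3].T+E[:3,3]; q=q*[1,-1,-1]; u=q@c["intrinsics"].T; u=u[:,:2]/u[:,2:]; return u[:,::-1]
def ray(c,rc,z):
    E=c["extrinsics"];K=c["intrinsics"];d=np.linalg.inv(K)@[rc[1],rc[0],1];d=d*[1,-1,-1]
    o=-E[:3,:3].T@E[:3,3];d=E[:3,:3].T@d; return o+d*(z-o[2])/d[2]
E
python3 - <<'E'
from h import *
t=cv2.imread("pics/top0.png");s=cv2.imread("pics/scene0.png")
cv2.imwrite("pics/zt.png",cv2.resize(t[110:240,150:300],None,fx=5,fy=4.6,interpolation=3)) if 0 else cv2.imwrite("pics/zt.png",cv2.resize(t[110:240,150:300],(750,650)[:2],interpolation=3)[:600])
cv2.imwrite("pics/zs.png",cv2.resize(s[55:205,340:440],(400,600),interpolation=3))
a=cv2.resize(t[210:260,360:430],(700,500),interpolation=3)[:, :400];b=cv2.resize(s[235:265,220:260],(400,300),interpolation=3)
o=np.zeros((500,800,3),np.uint8);o[:,:400]=a;o[:300,400:]=b
cv2.imwrite("pics/zp.png",o)
for n,rc in (("top",(230.8,388.5)),("scene",(250.3,242.8))):
    print(ray(get_calibration(n),rc,9.5))
print(ray(get_calibration("top"),(205.6,191.6),155),ray(get_calibration("scene"),(83.2,373.4),140))
E
```

```text
[ 443.76812242 -342.83958868    9.5       ]
[ 443.58384303 -335.44441528    9.5       ]
[513.85367857 305.25654189 155.        ] [517.43010857 306.64987346 140.        ]
```

View pics/zt.png

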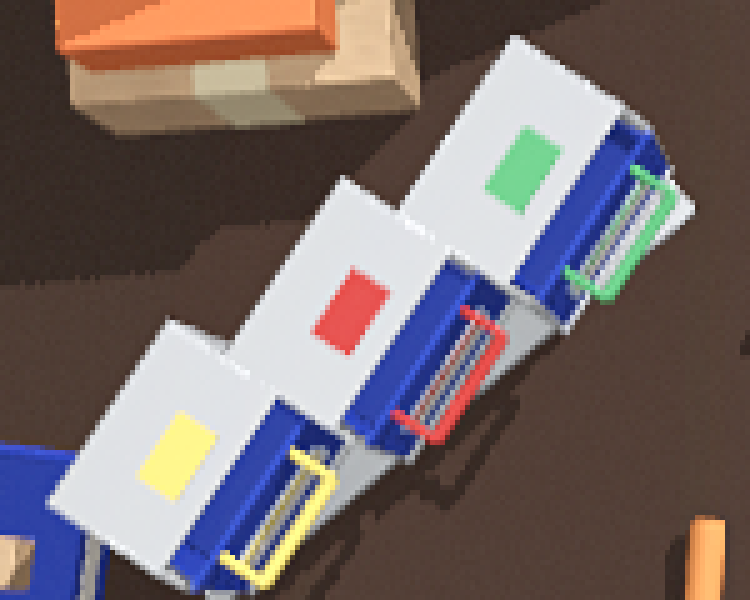

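View pics/zs.png

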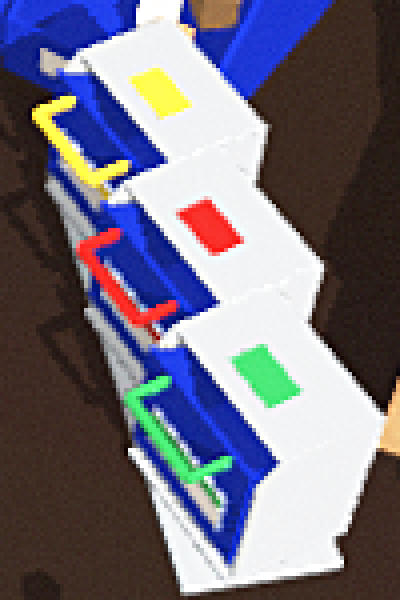

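View pics/zp.png

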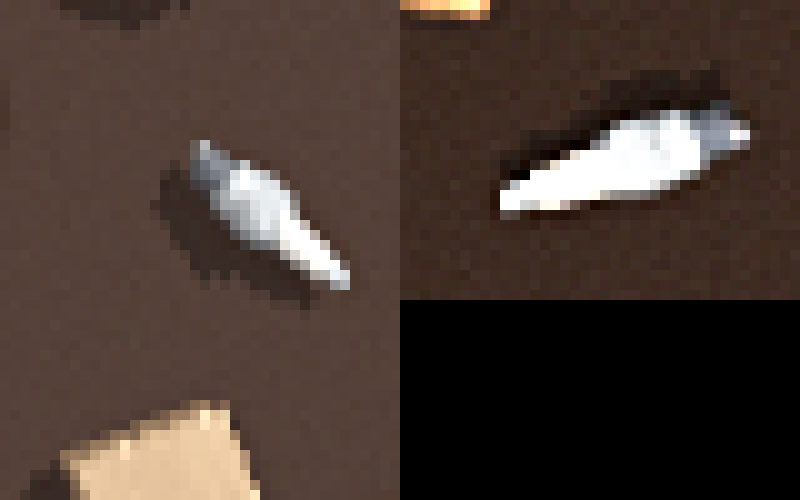

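```bash
python3 - <<'E'
from h import *
ct=get_calibration("top");cs=get_calibration("scene")
T=lambda u,v:(110+v/5-.4,150+u/5-.4)
S=lambda u,v:(55+v/4-.4,340+u/4-.4)
P=lambda n,p,z:print(n,ray(ct if n[0]=='t' else cs,p,z)[:2].round(1))
for col,bl,br,fl,fr,p1,p2 in [("y",(168,320),(50,503),(277,402),(165,570),(330,477),(266,580)),("r",(342,178),(228,350),(447,260),(340,430),(500,335),(435,437)),("g",(513,37),(400,210),(622,112),(510,287),(670,190),(607,295))]:
  for n,p in zip(["bl","br","fl","fr"],[bl,br,fl,fr]): P("t"+col+n,T(*p),155)
  P("t"+col+"p1",T(*p1),138);P("t"+col+"p2",T(*p2),138)
for n,p in [("ybl",(265,128)),("ybr",(180,18)),("yfl",(165,163)),("yfr",(75,60)),("gbl",(385,420)),("gfl",(275,463))]: P("s"+n,S(*p),155)
for n,p in [("yp1",(97,178)),("yp2",(38,115)),("rp1",(145,318)),("rp2",(83,250)),("gp1",(192,470)),("gp2",(131,395))]: P("s"+n,S(*p),138)
# plug: ends
a=ray(ct,(210+142/10-.5+.2,360+203/10-.5),8);b=ray(ct,(210+283/10-.5,360+345/10-.5),6)
print("plug top thread end",a,"term",b,np.linalg.norm(a-b))
a=ray(cs,(235+130/10-.5,220+345/10-.5),8);b=ray(cs,(235+205/10-.5,220+102/10-.5),6)
print("plug scene",a,b,np.linalg.norm(a-b))
E
```

```text
tybl [616.1 336.1]
tybr [497.7 406.8]
tyfl [564.3 264.3]
tyfr [456.2 331.7]
typ1 [517.9 233.3]
typ2 [451.  272.2]
trbl [709.6 227.5]
trbr [597.3 296.9]
trfl [657.3 158.3]
trfr [547.  223.4]
trp1 [611.6 126.1]
trp2 [544.7 166.3]
tgbl [803.3 119.9]
tgbr [689.3 189.5]
tgfl [755.1  48.3]
tgfr [640.4 117.4]
tgp1 [708.  18.]
tgp2 [638.6  57.4]
sybl [616.1 329.8]
sybr [506.  407.3]
syfl [565.4 257.5]
syfr [454.9 321.8]
sgbl [804.6 115.3]
sgfl [753.4  43.1]
syp1 [521.6 232.7]
syp2 [450.8 269.3]
srp1 [615.1 126.7]
srp2 [545.8 162.2]
sgp1 [703.5  21.1]
sgp2 [637.8  58.2]
plug top thread end [ 467.50019037 -312.46333855    8.        ] term [ 419.5750319  -362.71293726    6.        ] 69.4682876258564
plug scene [ 465.29177609 -311.92942635    8.        ] [ 418.88708896 -364.60538266    6.        ] 70.22927709771132
```

```bash
python3 - <<'E'
from h import *
s=sense(); M=R.from_rotvec(s["orientation"]).as_matrix(); print(M.round(3))
c=get_calibration("wrist");E=c["extrinsics"];o=-E[:3,:3].T@E[:3,3]
print("cam in tool",(M.T@(o-s["eef_pos"])).round(1), "look",(M.T@(-E[2,:3])).round(2))
ct=get_calibration("top");cs=get_calibration("scene")
h=np.array([513.5,301.5,50]);ux=np.array([.512,.859,0]);uy=np.array([-.859,.512,0]);uz=np.array([0,0,1.])
t=cv2.imread("pics/top0.png");g=cv2.imread("pics/scene0.png")
for im,cc in((t,ct),(g,cs)):
    for (x,y,z,col) in [(-57,40,88,0),(-57,-40,88,0),(-5,70,105,1),(-5,-70,105,1),(85,70,105,1),(85,-70,105,1),(-68,115,62,2),(-68,-61,62,2),(-11,115,110,2),(-11,-61,110,2),(0,0,-40,0)]:
        p=proj(cc,h+x*ux+y*uy+z*uz)[0]; cv2.circle(im,(int(round(p[1]*1)),int(round(p[0]))),1,[(0,0,255),(0,255,255),(255,0,255)][col],-1)
o=np.zeros((600,800,3),np.uint8)
o[:,:400]=cv2.resize(t[140:260,130:210],(400,600),interpolation=0);o[:,400:]=cv2.resize(g[20:170,320:420],(400,600),interpolation=0)
cv2.imwrite("pics/ov.png",o)
E
```

```text
[[ 0.     0.268 -0.963]
 [-0.    -0.963 -0.268]
 [-1.     0.     0.   ]]
cam in tool [-1.822e+02  1.000e-01 -7.320e+01] look [ 0.97 -0.    0.25]
```

View pics/ov.png

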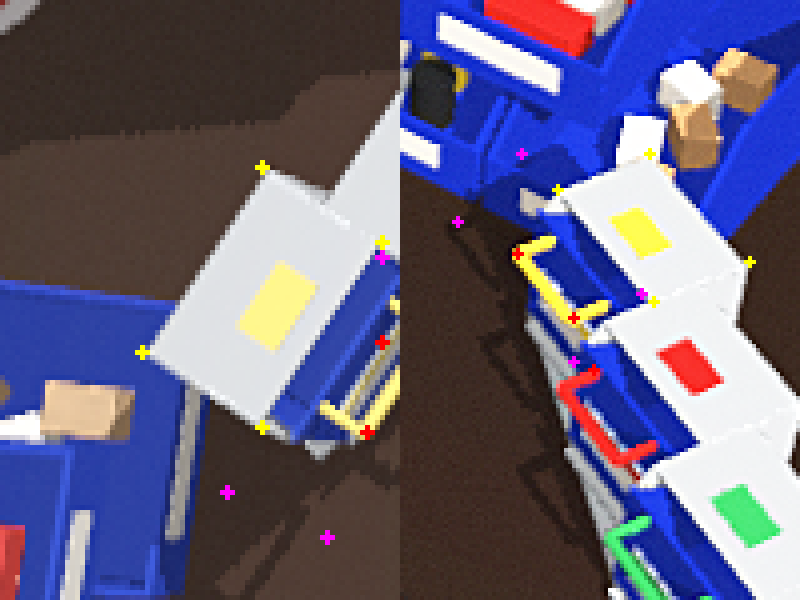

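drive_tool(steps=[1,-1,0,0,-7.27,0,0,1,-1,0,0,-7.27,0,0,1,-1,0,0,-7.27,0,0,1,-1,0,0,-7.27,0,0,1,-1,0,0,-7.27,0,0,1,-1,0,0,-7.27,0,0,1,0,-0.6,-4.8,0,0,0,1,0,-0.6,-4.8,0,0,0,1,0,-0.6,-4.8,0,0,0,1,0,-0.6,-4.8,0,0,0,1,0,-0.6,-4.8,0,0,0,1,0,-0.6,-4.8,0,0,0,1,0,-0.6,-4.8,0,0,0,1,0,-0.6,-4.8,0,0,0,1,0,-0.6,-4.8,0,0,0,1,0,-0.6,-4.8,0,0,0,1,0,-0.6,-4.8,0,0,0,1,0,-0.6,-4.8,0,0,0], squeeze=15)

```text
t: 2.55
eef_pos: [381.2, 3.8, 262.5]
orientation: [1.594, 0.904, -1.591]
force: [1.6, -0.8, -0.7]
finger_gap: 0.009
```

drive_tool(steps=[1,0,-0.55,-4.1,0,0,0,1,0,-0.55,-4.1,0,0,0,1,0,-0.55,-4.1,0,0,0,1,0,-0.55,-4.1,0,0,0,1,0,-0.55,-4.1,0,0,0,1,0,-0.55,-4.1,0,0,0,1,0,-0.55,-4.1,0,0,0,1,0,0,0,0,0,0,1,0,0,0,0,0,0])

```text
t: 3.45
eef_pos: [494.6, 268.3, 261.3]
orientation: [1.59, 0.905, -1.594]
force: [-0.2, -0.2, 0.5]
finger_gap: 0.004
```

```bash
python3 - <<'E'
from h import *
s=sense();print(s["eef_pos"],s["joint_pos"].round(3),s["force"]); M=R.from_rotvec(s["orientation"]).as_matrix(); print(M.round(3))
f=grab_frame("wrist");cv2.imwrite("pics/w1.png",f[:,:,::-1]); c=get_calibration("wrist")
f=np.ascontiguousarray(f[:,:,::-1])
h=np.array([513.5,301.5,50]);ux=np.array([.512,.859,0]);uy=np.array([-.859,.512,0]);uz=np.array([0,0,1.])
for (x,y,z,col) in [(-57,40,88,0),(-57,-40,88,0),(-5,70,105,1),(-5,-70,105,1),(-25,55,98,2),(-25,-55,98,2),(-40,0,88,2)]:
    p=proj(c,h+x*ux+y*uy+z*uz)[0];print(p.round(0),end=' ')
    try: cv2.circle(f,(int(p[1]),int(p[0])),3,[(0,0,255),(0,255,255),(255,0,255)][col],-1)
    except Exception as e: print(e)
cv2.imwrite("pics/w1o.png",f)
E
```

```text
[494.55530288 268.27898929 261.26100816] [ 3.970e-01  1.140e-01  1.226e+00 -1.000e-03  1.804e+00  9.330e-01] [-0.15952339 -0.15209327  0.49005276]
[[-0.002  0.86  -0.511]
 [-0.001 -0.511 -0.86 ]
 [-1.    -0.001  0.002]]
[213. 279.] [213. 352.] [167. 244.] [167. 386.] [186. 262.] [186. 369.] [198. 315.]
```

View pics/w1o.png

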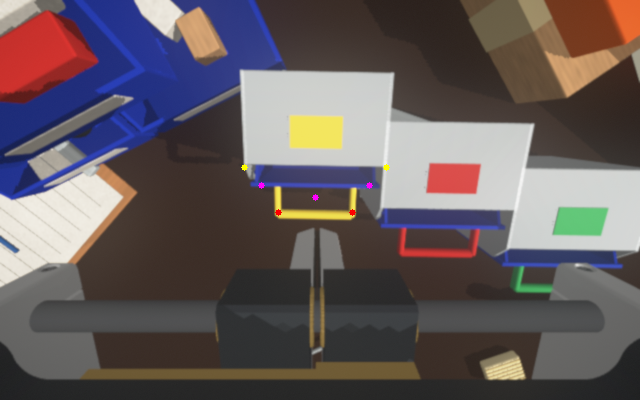

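drive_tool(steps=[1,3,0,0,0,0,0,1,3,0,0,0,0,0,1,2,0,0,0,0,0,1,1,0,0,0,0,0,1,1,0,0,0,0,0,1,0.7,0,0,0,0,0,1,0,0,0,0,0,0])

```text
t: 4.2
eef_pos: [494.6, 267.6, 154.9]
orientation: [1.593, 0.905, -1.594]
force: [0.1, 0.5, -0.1]
finger_gap: 0.005
```

```bash
python3 - <<'E'
from h import *
s=sense();print(s["eef_pos"],s["force"])
f=grab_frame("wrist");cv2.imwrite("pics/w2.png",f[:,:,::-1])
E
```

```text
[494.62387291 267.61135606 154.86378489] [ 0.11625041  0.4983014  -0.0877908 ]
```

View pics/w2.png

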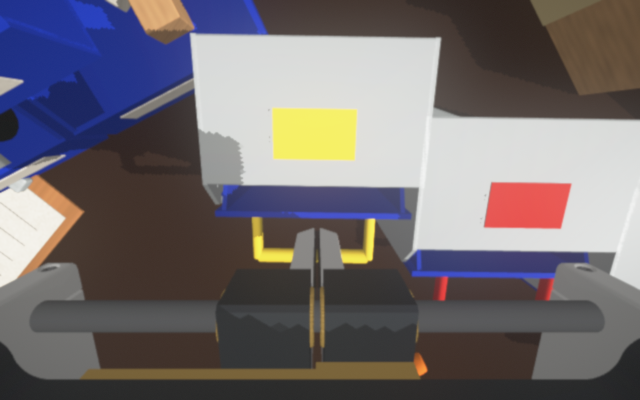

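drive_tool(steps=[1,1.4,0,0,0,0,0,1,0,0,0.4,0,0,0,1,0.3,0,0.5,0,0,0,1,0.4,0,0.5,0,0,0,1,0.3,0,0.4,0,0,0,1,0,0,0,0,5,0,1,0.5,0,0.6,0,0,0,1,0.5,0,0.6,0,0,0])

```text
t: 5.05
eef_pos: [479.4, 242.0, 119.9]
orientation: [1.673, 0.949, -1.535]
force: [0.0, 0.0, 0.1]
finger_gap: 0.009
```

```bash
python3 - <<'E'
from h import *
s=sense();print(s["eef_pos"],s["force"])
f=grab_frame("scene");cv2.imwrite("pics/s3.png",cv2.resize(f[30:200,280:450,::-1],(600,600)))
E
```

```text
[479.38502677 241.98734718 119.88484808] [0.01655849 0.03942722 0.05291461]
```

View pics/s3.png

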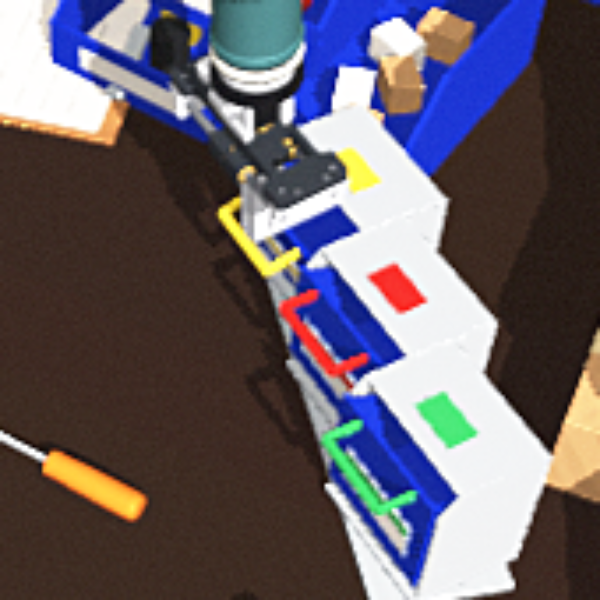

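drive_tool(steps=[1,0,0,0,0,5,0,1,0.5,0,0.6,0,0,0,1,0.5,0,0.6,0,0,0,1,0,0,0,0,5,0,1,0.4,0,0.5,0,0,0,1,0.4,0,0.5,0,0,0,1,0,0,0,0,0,0])

```text
t: 5.8
eef_pos: [470.1, 227.2, 96.4]
orientation: [1.827, 1.039, -1.408]
force: [-0.8, -0.4, 0.1]
finger_gap: 0.003
```

```bash
python3 - <<'E'
from h import *
s=sense();print(s["eef_pos"],s["force"])
f=grab_frame("scene");cv2.imwrite("pics/s4.png",cv2.resize(f[30:200,280:450,::-1],(600,600)))
E
```

```text
[470.06936032 227.16460164  96.42667341] [-0.8147899  -0.4107702   0.07689641]
```

View pics/s4.png

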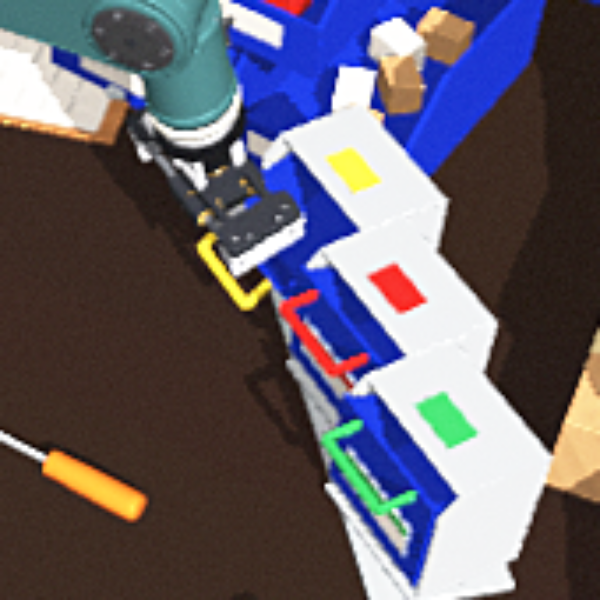

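drive_tool(steps=[1,-1.5,0,0.3,0,0,0,1,-2,0,0.3,0,0,0,1,-2,0,0.3,0,0,0,1,-3,0,0,0,0,0,1,-4,0,0,0,-7.5,0,1,-4,0,0,0,-7.5,0])

```text
t: 6.45
eef_pos: [446.4, 186.8, 257.8]
orientation: [1.591, 0.899, -1.598]
force: [0.5, -0.3, 0.8]
finger_gap: 0.006
```

```bash
python3 - <<'E'
from h import *
s=sense();print(s["eef_pos"],s["force"],R.from_rotvec(s["orientation"]).as_matrix().round(3))
f=grab_frame("scene");cv2.imwrite("pics/s5.png",cv2.resize(f[30:200,280:450,::-1],(600,600)))
E
```

```text
[446.37863587 186.77275025 257.78938627] [ 0.45268127 -0.27138598  0.80137281] [[-0.002  0.857 -0.515]
 [-0.005 -0.515 -0.857]
 [-1.     0.001  0.005]]
```

View pics/s5.png

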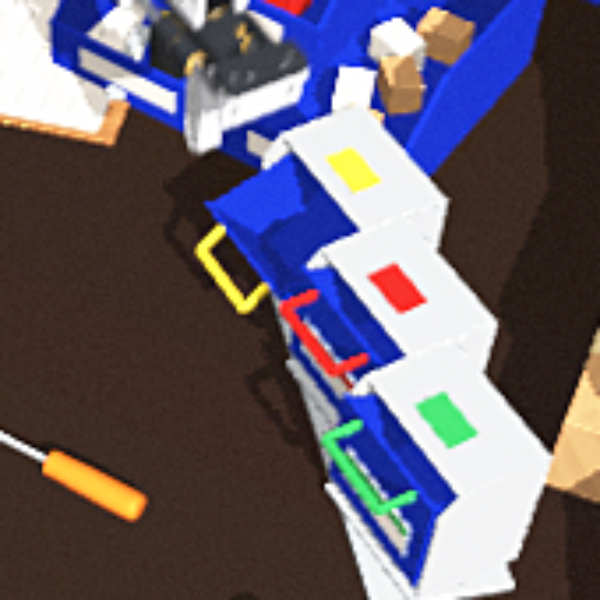

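drive_tool(steps=[1,0,2.44,4.04,0,0,0,1,0,2.44,4.04,0,0,0,1,0,2.44,4.04,0,0,0,1,0,2.44,4.04,0,0,0,1,0,2.44,4.04,0,0,0,1,0,2.44,4.04,0,0,0,0.5,1,2.44,4.04,0,0,0,0.5,1,2.44,4.04,0,0,0,0.5,1,2.44,4.04,0,0,0,0.5,1,2.44,4.04,0,0,0,0.5,1,2.44,4.04,0,0,0,0.5,1,0,0,6,0,0,0.5,1,0,0,6,0,0,0.5,0,0,0,0,0,0,0.5,0,0,0,0,0,0])

```text
t: 8.0
eef_pos: [450.6, -330.9, 186.0]
orientation: [1.733, 0.76, -1.733]
force: [-0.1, -0.3, 0.4]
finger_gap: 0.497
```

```bash
python3 - <<'E'
from h import *
s=sense();M=R.from_rotvec(s["orientation"]).as_matrix();print(s["eef_pos"],s["finger_gap"],M.round(3),s["joint_pos"].round(2))
f=grab_frame("wrist");c=get_calibration("wrist")
f=np.ascontiguousarray(f[:,:,::-1])
rs=outline_of("wrist","plug")
for r in rs:
    m=r["mask"];ys,xs=np.nonzero(m);P=np.array([ray(c,(y,x),8)[:2] for y,x in zip(ys,xs)])
    ce=P.mean(0);w,v=np.linalg.eigh(np.cov((P-ce).T));d=v[:,1];t=(P-ce)@d
    print(r["p"],r["centre"],ce.round(1),d.round(3),np.percentile(t,[0,1,99,100]).round(1),len(ys))
p=proj(c,[447.6,-332.8,9.5])[0];print(p)
cv2.imwrite("pics/w6.png",f)
E
```

```text
[ 450.58076139 -330.92784939  185.97388079] 0.4973959071603713 [[ 0.     0.736 -0.677]
 [-0.    -0.677 -0.736]
 [-1.     0.    -0.   ]] [-0.73  0.11  1.38  0.    1.65  0.01]
0.86 [281.0, 291.4] [ 338.6 -405.9] [-0.094  0.996] [-36.4 -34.3  27.9  28.9] 499
0.68 [190.1, 312.3] [ 443.3 -333.2] [0.636 0.772] [-37.1 -35.7  28.8  30.1] 605
0.44 [336.2, 372.2] [ 365.  -544.1] [-0.566  0.824] [-6.6 -6.4  7.2  7.4] 41
[189.7393844  315.49255873]
```

View pics/w6.png

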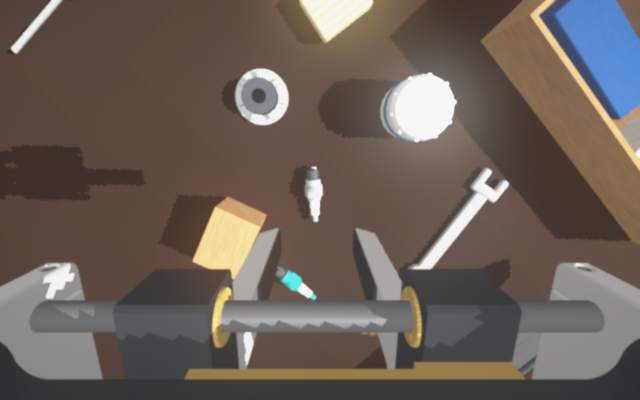

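drive_tool(steps=[0.66,3,-0.15,0.17,-1.5,0,0,0.66,3,-0.15,0.17,0,0,0,0.66,2,0,0,0,0,0,0.66,0,0,0,0,0,0,0.66,0,0,0,0,0,0])

```text
t: 8.6
eef_pos: [446.0, -331.6, 106.9]
orientation: [1.717, 0.777, -1.716]
force: [0.8, -0.2, 0.4]
finger_gap: 0.339
```

```bash
python3 - <<'E'
from h import *
s=sense();M=R.from_rotvec(s["orientation"]).as_matrix();print(s["eef_pos"],s["finger_gap"],M.round(3))
f=grab_frame("wrist");c=get_calibration("wrist")
f=np.ascontiguousarray(f[:,:,::-1])
for r in outline_of("wrist","plug"):
    m=r["mask"];ys,xs=np.nonzero(m);P=np.array([ray(c,(y,x),8)[:2] for y,x in zip(ys,xs)])
    ce=P.mean(0);w,v=np.linalg.eigh(np.cov((P-ce).T));d=v[:,1];d=-d if d[1]>0 else d;t=(P-ce)@d;q=np.percentile(t,[1,99])
    g=ce+d*(q.mean()-7); print(r["p"],r["centre"],ce.round(1),d.round(3),q.round(1),len(ys),"grip",g.round(1),"in tool",(M.T@(np.r_[g,9.5]-s["eef_pos"])).round(1))
print(proj(c,s["eef_pos"]+M@[97,0,0]))
cv2.imwrite("pics/w7.png",f)
E
```

```text
[ 446.04120751 -331.6120976   106.94709311] 0.33894065686314506 [[ 0.001  0.752 -0.659]
 [-0.001 -0.659 -0.752]
 [-1.     0.001  0.   ]]
0.96 [202.9, 313.1] [ 444.3 -332.8] [-0.638 -0.77 ] [-29.4  37.7] 1061 grip [ 446.1 -330.6] in tool [97.4 -0.7 -0.8]
0.42 [334.3, 307.6] [ 341.8 -442.2] [ 0.631 -0.776] [-4.9  4. ] 34 grip [ 337.1 -436.4] in tool [ 97.4 -13.  150.6]
[[202.98280694 315.54033597]]
```

View pics/w7.png

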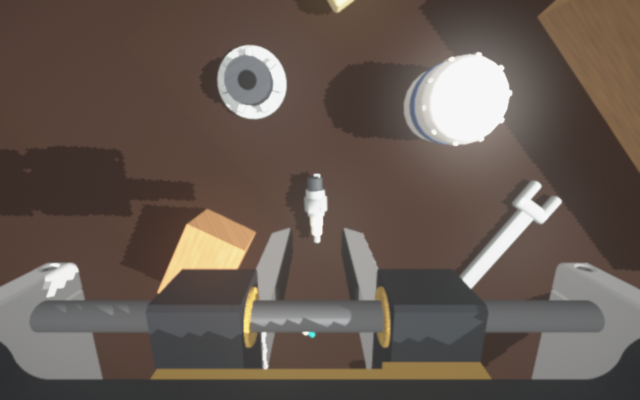

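drive_tool(steps=[0.66,3,-0.07,-0.08,-1.5,0,0,0.66,2.5,0,0,0,0,0,0.66,1.5,0,0,0,0,0,0.66,0.8,0,0,0,0,0,0.66,0,0,0,0,0,0,0.66,0,0,0,0,0,0], squeeze=20)

```text
t: 9.3
eef_pos: [446.3, -331.2, 29.2]
orientation: [1.7, 0.794, -1.698]
force: [0.6, 0.0, 0.5]
finger_gap: 0.34
```

drive_tool(steps=[1,0,0,0,0,0,0,1,0,0,0,0,0,0,1,0,0,0,0,0,0,1,0,0,0,0,0,0,1,0,0,0,0,0,0,1,0,0,0,0,0,0])

```text
t: 9.9
eef_pos: [445.5, -330.5, 27.9]
orientation: [1.7, 0.796, -1.7]
force: [-0.7, 0.7, -0.2]
finger_gap: 0.004
```

```bash
python3 - <<'E'
from h import *
s=sense();print(s["eef_pos"],s["finger_gap"])
for n in ("wrist","scene","top"):
    f=np.ascontiguousarray(grab_frame(n)[:,:,::-1]);cv2.imwrite(f"pics/{n}8.png",f)
    print(n,[(r["p"],r["centre"]) for r in find_in(n,"plug")])
    if n=="scene": a=cv2.resize(f[215:275,180:280],(800,480),interpolation=3)
cv2.imwrite("pics/s8z.png",a)
E
```

```text
[ 445.51513354 -330.50583508   27.91666114] 0.003578320571628078
wrist [(0.75, [213.8, 315.5])]
scene [(0.53, [253.2, 194.0]), (0.47, [297.6, 176.5])]
top [(0.59, [253.7, 443.9]), (0.5, [152.7, 270.1])]
```

View pics/wrist8.png

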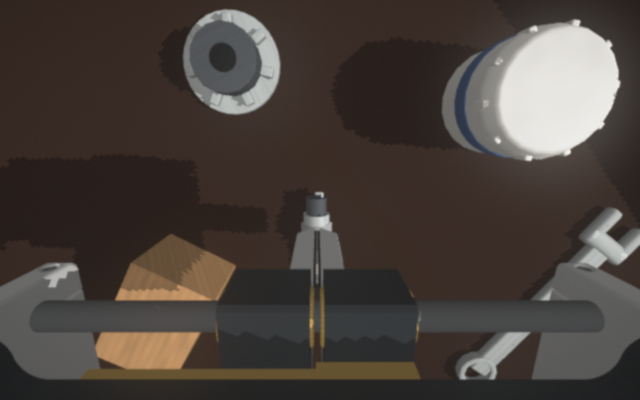

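View pics/s8z.png

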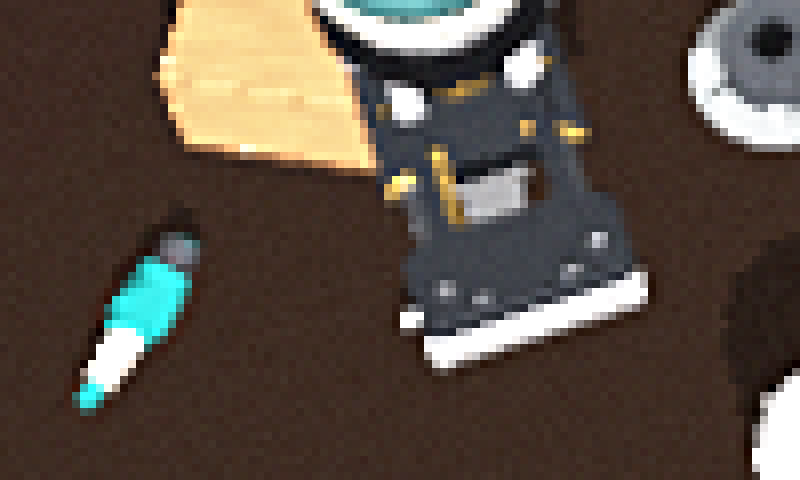

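```bash
python3 - <<'E'
from h import *
s=sense();M=R.from_rotvec(s["orientation"]).as_matrix()
c=get_calibration("wrist")
for z in (7,30): print(z,[(M.T@(ray(c,p,z)-s["eef_pos"])).round(1) for p in ((192,318),(214,303),(214,330),(228,316))])
print("tips proj",proj(c,[s["eef_pos"]+M@np.array(v) for v in ([25,0,-8],[25,0,8],[6,0,-8],[25,12,-8],[25,-12,-8])]).round(0))
f=cv2.imread("pics/wrist8.png");cv2.imwrite("pics/w8z.png",cv2.resize(f[170:280,260:380],(720,600)[0:2],interpolation=3))
E
```

```text
7 [array([ 20.9,   1.2, -28.2]), array([ 20.9,  -9.6, -11.9]), array([ 20.9,   9.9, -11.9]), array([20.9, -0.2, -1.3])]
30 [array([ -2.1,   1.1, -33.2]), array([ -2.1,  -8.5, -18.8]), array([ -2.1,   8.8, -18.9]), array([-2.1, -0.2, -9.4])]
tips proj [[217. 316.]
 [238. 316.]
 [226. 316.]
 [217. 333.]
 [217. 300.]]
```

View pics/w8z.png

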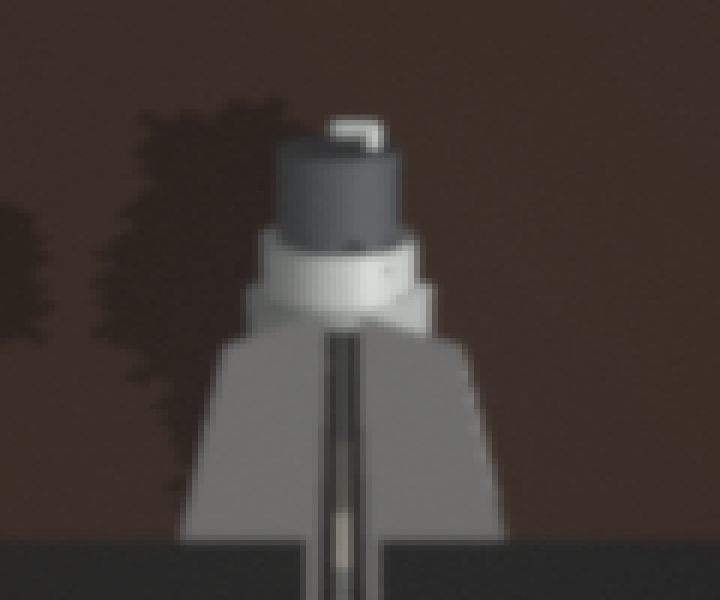

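```bash
python3 - <<'E'
from h import *
cs=get_calibration("scene");ct=get_calibration("top")
M=np.array([[0,.268,-.963],[0,-.963,-.268],[-1,0,0]]);p=np.array([147.6,-529.4,201])
g=cv2.imread("pics/scene0.png");z=cv2.resize(g[150:270,20:120],(500,600),interpolation=3)
for x,col in((25,(0,0,255)),(0,(0,255,0)),(-7,(255,0,255))):
  for y in(47,-47,59,-59):
    q=proj(cs,p+M@[x,y,0])[0];print(x,y,q.round(1)); cv2.circle(z,(int((q[1]-20+.5)*5),int((q[0]-150+.5)*5)),4,col,-1)
cv2.imwrite("pics/tips.png",z)
E
```

```text
25 47 [244.4  81.8]
25 -47 [212.1 100.4]
25 59 [248.7  79.3]
25 -59 [208.2 102.7]
0 47 [239.7  77.5]
0 -47 [207.   96.7]
0 59 [244.1  75. ]
0 -59 [203.1  99. ]
-7 47 [238.4  76.3]
-7 -47 [205.6  95.6]
-7 59 [242.8  73.7]
-7 -59 [201.6  97.9]
```

View pics/tips.png

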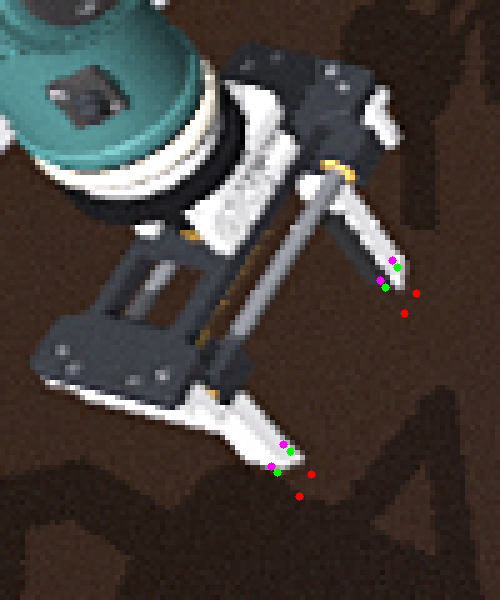

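drive_tool(steps=[0.66,0,0,0,0,0,0,0.66,0,0,0,0,0,0,0.66,0,0,0,0,0,0,0.66,0.5,0,0,0,0,0,0.66,0.5,0,0,0,0,0,0.66,0.5,0,0,0,0,0,0.66,0,0,0,0,0,0,0.66,0,0,0,0,0,0])

```text
t: 11.0
eef_pos: [445.3, -330.4, 12.5]
orientation: [1.7, 0.797, -1.7]
force: [0.1, -0.3, -0.2]
finger_gap: 0.342
```

```bash
python3 - <<'E'
from h import *
s=sense();print(s["eef_pos"],s["finger_gap"],s["force"])
f=np.ascontiguousarray(grab_frame("wrist")[:,:,::-1]);cv2.imwrite("pics/w9.png",f)
E
```

```text
[ 445.30767479 -330.36447409   12.47835385] 0.341509715323642 [ 0.08367608 -0.28570988 -0.15280625]
```

View pics/w9.png

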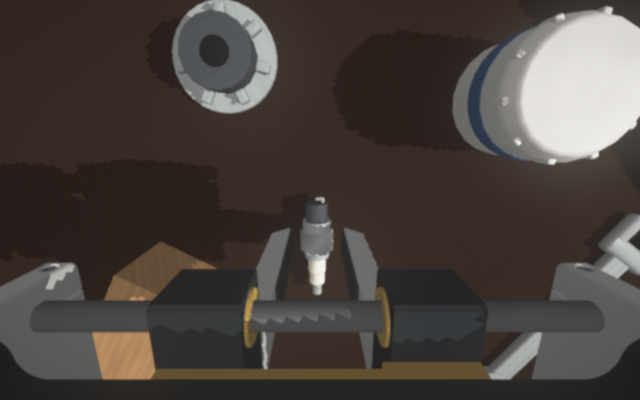

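drive_tool(steps=[0.66,0.3,0,0,0,0,0,0.66,0,0,0,0,0,0,0.66,0,0,0,0,0,0])

```text
t: 11.35
eef_pos: [445.5, -330.5, 9.9]
orientation: [1.7, 0.796, -1.7]
force: [-0.4, 0.1, -0.7]
finger_gap: 0.339
```

drive_tool(steps=[0.66,0.3,0,0,0,0,0,0.66,0,0,0,0,0,0,0.66,0,0,0,0,0,0])

```text
t: 11.65
eef_pos: [445.4, -330.4, 6.7]
orientation: [1.7, 0.796, -1.7]
force: [-0.0, 0.6, 0.5]
finger_gap: 0.345
```

```bash
python3 - <<'E'
from h import *
s=sense();print(s["eef_pos"],s["finger_gap"],s["force"],s["tau"])
f=np.ascontiguousarray(grab_frame("wrist")[:,:,::-1]);cv2.imwrite("pics/w10.png",cv2.resize(f[180:330,240:400],(640,600)))
f=np.ascontiguousarray(grab_frame("scene")[:,:,::-1]);cv2.imwrite("pics/s10.png",cv2.resize(f[200:280,200:300],(750,600)))
E
```

```text
[ 445.43745755 -330.4192304     6.73024061] 0.34456016249537685 [-0.04736566  0.61075639  0.5303536 ] [ 1.14195278e-03 -3.63068819e+01 -2.70366526e+01  7.03986408e-02
  2.24457501e-02 -1.48412155e-04]
```

View pics/w10.png

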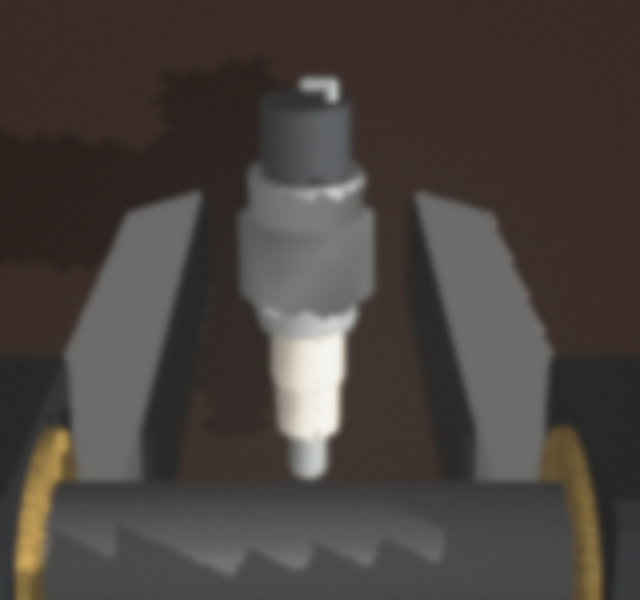

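View pics/s10.png

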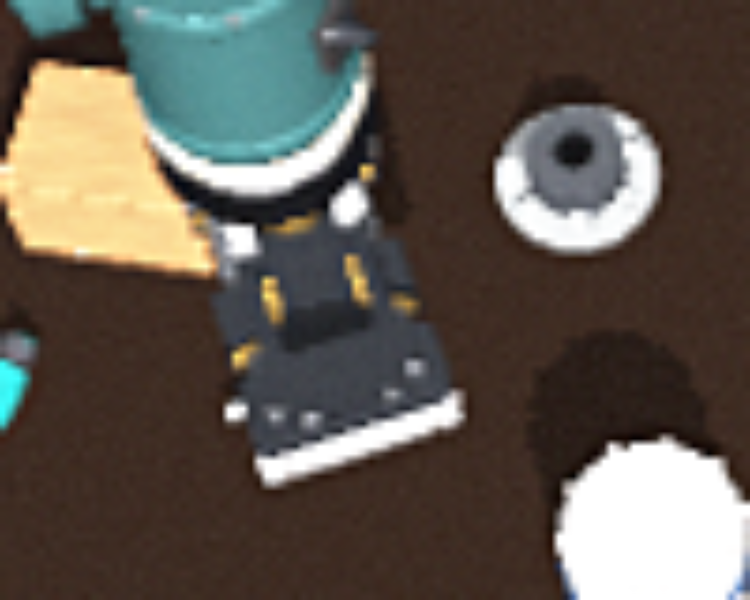

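drive_tool(steps=[0.66,0.3,0,0,0,0,0,0.66,0,0,0,0,0,0,0.66,0,0,0,0,0,0])

```text
t: 12.05
eef_pos: [445.4, -330.4, 3.7]
orientation: [1.7, 0.796, -1.7]
force: [0.7, -0.5, -0.3]
finger_gap: 0.34
```

drive_tool(steps=[0.66,0.3,0,0,0,0,0,0.66,0,0,0,0,0,0,0.66,0,0,0,0,0,0])

```text
t: 12.35
eef_pos: [445.4, -330.5, 0.7]
orientation: [1.7, 0.796, -1.7]
force: [-0.5, -0.4, 1.2]
finger_gap: 0.339
```

drive_tool(steps=[0.66,0.2,0,0,0,0,0,0.66,0,0,0,0,0,0,0.66,0,0,0,0,0,0])

```text
t: 12.65
eef_pos: [445.5, -330.5, -1.2]
orientation: [1.7, 0.796, -1.7]
force: [0.9, 0.3, -0.3]
finger_gap: 0.34
```

drive_tool(steps=[0.66,0.2,0,0,0,0,0,0.66,0,0,0,0,0,0,0.66,0,0,0,0,0,0])

```text
t: 12.95
eef_pos: [445.6, -330.6, -3.1]
orientation: [1.7, 0.796, -1.7]
force: [0.7, -0.3, 0.2]
finger_gap: 0.338
```

```bash
python3 - <<'E'
from h import *
s=sense();print(s["eef_pos"],s["finger_gap"],s["force"])
f=np.ascontiguousarray(grab_frame("wrist")[:,:,::-1]);cv2.imwrite("pics/w11.png",cv2.resize(f[180:330,240:400],(640,600)))
c=get_calibration("wrist");M=R.from_rotvec(s["orientation"]).as_matrix()
print((M.T@(-c["extrinsics"][:3,:3].T@c["extrinsics"][:3,3]-s["eef_pos"])).round(1))
E
```

```text
[ 445.5797836  -330.58484675   -3.06226468] 0.33781611908097015 [ 0.70131998 -0.25433875  0.23221711]
[-182.2    0.3  -73.1]
```

View pics/w11.png

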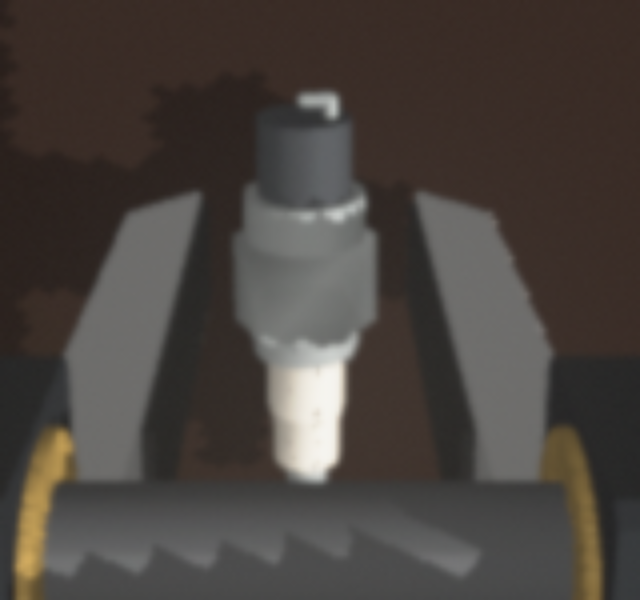

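```bash
python3 - <<'E'
from h import *
s=sense();c=get_calibration("wrist");M=R.from_rotvec(s["orientation"]).as_matrix()
for z in (9.5,15,19): print(z,(M.T@(ray(c,(250,317),z)-s["eef_pos"])).round(1),(M.T@(ray(c,(207,318),z)-s["eef_pos"])).round(1),(M.T@(ray(c,(225,318),z)-s["eef_pos"])).round(1))
for x in (25,10,0,-6,-12): print(x,proj(c,[s["eef_pos"]+M@np.array(v) for v in ([x,16,-8],[x,16,8],[x,28,-8],[x,28,8])]).round(0).tolist())
E
```

```text
9.5 [-12.6   0.5   1.4] [-12.6   1.1 -26.4] [-12.6   1.1 -15. ]
15 [-18.1   0.5  -1.1] [-18.1   1.  -27.9] [-18.1   1.1 -16.9]
19 [-22.1   0.5  -2.8] [-22.1   1.  -29. ] [-22.1   1.  -18.3]
25 [[218.0, 338.0], [238.0, 338.0], [218.0, 354.0], [238.0, 354.0]]
10 [[224.0, 339.0], [246.0, 339.0], [224.0, 357.0], [246.0, 356.0]]
0 [[229.0, 341.0], [252.0, 340.0], [229.0, 359.0], [252.0, 358.0]]
-6 [[232.0, 341.0], [255.0, 341.0], [232.0, 360.0], [255.0, 359.0]]
-12 [[236.0, 342.0], [259.0, 342.0], [236.0, 362.0], [259.0, 361.0]]
```

drive_tool(steps=[0.66,0.2,0,0,0,0,0,0.66,0,0,0,0,0,0,0.66,0,0,0,0,0,0])

```text
t: 13.3
eef_pos: [445.6, -330.6, -3.2]
orientation: [1.7, 0.796, -1.7]
force: [-2.6, 3.0, 8.9]
finger_gap: 0.342
```

drive_tool(steps=[0.66,0.2,0,0,0,0,0,0.66,0,0,0,0,0,0,0.66,0,0,0,0,0,0])

```text
t: 13.6
eef_pos: [445.6, -330.6, -3.2]
orientation: [1.7, 0.796, -1.7]
force: [-5.7, 5.7, 17.2]
finger_gap: 0.341
```

drive_tool(steps=[0.66,0.2,0,0,0,0,0,0.66,0,0,0,0,0,0,0.66,0,0,0,0,0,0])

```text
t: 13.9
eef_pos: [445.7, -330.7, -3.3]
orientation: [1.699, 0.795, -1.699]
force: [-8.8, 8.5, 27.1]
finger_gap: 0.336
```

drive_tool(steps=[0.66,-0.5,0,0,0,0,0,0.66,-0.2,0,0,0,0,0,0.66,0,0,0,0,0,0])

```text
t: 14.2
eef_pos: [445.6, -330.6, -2.2]
orientation: [1.7, 0.796, -1.7]
force: [0.5, 0.2, -0.6]
finger_gap: 0.342
```

```bash
python3 - <<'E'
from h import *
s=sense();print(s["eef_pos"],s["finger_gap"],s["force"],s["torque"])
for n,b in(("top",(200,280,340,450)),("scene",(190,300,150,300))):
    f=np.ascontiguousarray(grab_frame(n)[:,:,::-1]);cv2.imwrite(f"pics/{n}12.png",cv2.resize(f[b[0]:b[1],b[2]:b[3]],(780,570)))
E
```

```text
[ 445.56345446 -330.5503197    -2.21496342] 0.34150439469439103 [ 0.53067589  0.23004002 -0.64989794] [-0.00389364 -0.02074755 -0.02077159]
```

View pics/top12.png

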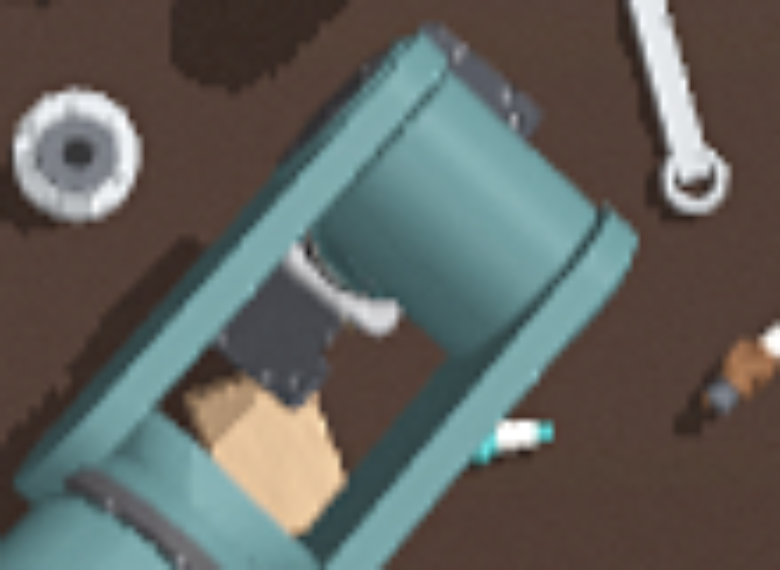

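View pics/scene12.png

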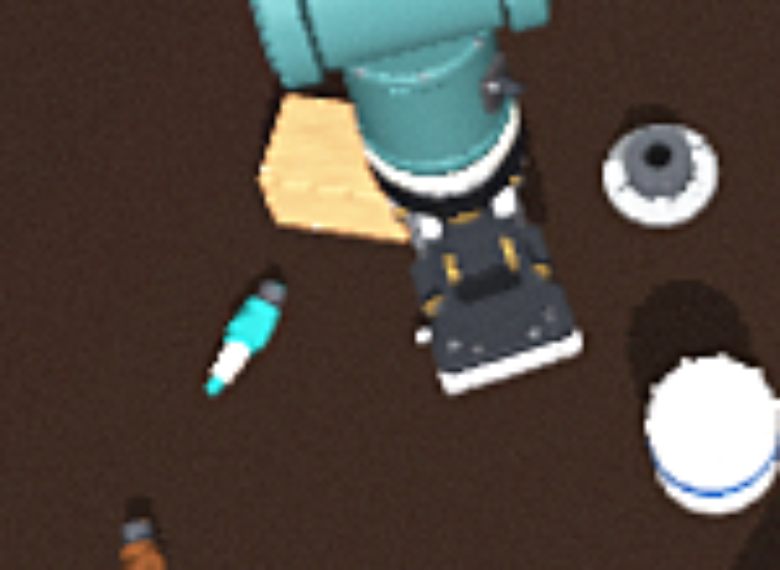

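drive_tool(steps=[1,0,0,0,0,0,0,1,0,0,0,0,0,0,1,0,0,0,0,0,0,1,0,0,0,0,0,0], squeeze=20)

```text
t: 14.7
eef_pos: [445.4, -330.4, -2.4]
orientation: [1.7, 0.797, -1.7]
force: [1.2, 0.2, -0.2]
finger_gap: 0.213
```

```bash
python3 - <<'E'
from h import *
s=sense();print(s["eef_pos"],s["finger_gap"]*94,s["force"],s["torque"])
f=np.ascontiguousarray(grab_frame("wrist")[:,:,::-1]);cv2.imwrite("pics/w13.png",f)
E
```

```text
[ 445.38756972 -330.39928447   -2.40252582] 20.06419030064795 [ 1.22277892  0.22524221 -0.23716075] [-0.0019817  -0.00090906  0.00313384]
```

View pics/w13.png

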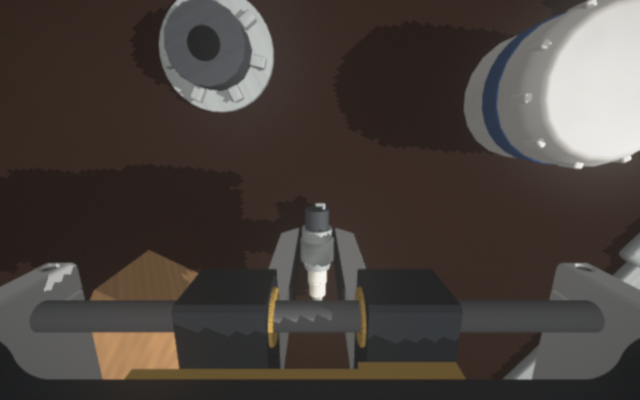

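drive_tool(steps=[1,-1,0,0,0,0,0,1,-3,0,0,0,0,0,1,-4.5,0,0,0,0,0,1,-4.5,0,0,0,0,0,1,-4.5,0,0,0,0,0,1,-4.5,0,0,-4.4,0,0,1,-4.5,0,0,-4.4,0,0,1,0,0,0,0,0,0,1,0,0,0,0,0,0])

```text
t: 15.65
eef_pos: [445.9, -330.9, 265.1]
orientation: [1.596, 0.898, -1.594]
force: [-0.4, 0.4, -0.8]
finger_gap: 0.216
```

```bash
python3 - <<'E'
from h import *
s=sense();M=R.from_rotvec(s["orientation"]).as_matrix();print(s["eef_pos"],s["finger_gap"]*94,s["force"],np.degrees(np.arctan2(M[1,2],M[0,2])),M.round(3))
f=np.ascontiguousarray(grab_frame("wrist")[:,:,::-1]);cv2.imwrite("pics/w14.png",f)
c=get_calibration("wrist"); print(find_in("wrist","plug"))
print(proj(c,[s["eef_pos"]+M@np.array(v) for v in ([-12,0,0],[-12,0,-26],[-12,0,40])]))
f=grab_frame("top"); cv2.imwrite("pics/t14.png",cv2.resize(f[140:240,150:270,::-1],(720,600)))
ct=get_calibration("top")
h=np.array([513.5,301.5,50]);ux=np.array([.512,.859,0]);uy=np.array([-.859,.512,0])
for y in(40,-40): print("bar pred",proj(ct,h-100*ux+y*uy+[0,0,31]))
E
```

```text
[ 445.93275116 -330.87154656  265.1220189 ] 20.27862185386276 [-0.38278334  0.38699029 -0.83478792] -121.03546571489636 [[ 0.003  0.857 -0.516]
 [-0.003 -0.516 -0.857]
 [-1.     0.004  0.001]]
[{'centre': [248.7, 317.4], 'p': 0.86}, {'centre': [242.1, 273.0], 'p': 0.57}]
[[249.30612113 317.41470816]
 [208.59838127 317.47572603]
 [306.50827846 317.32896639]]
bar pred [[232.9272334  218.30447848]]
bar pred [[212.56211369 231.16760923]]
```

View pics/w14.png

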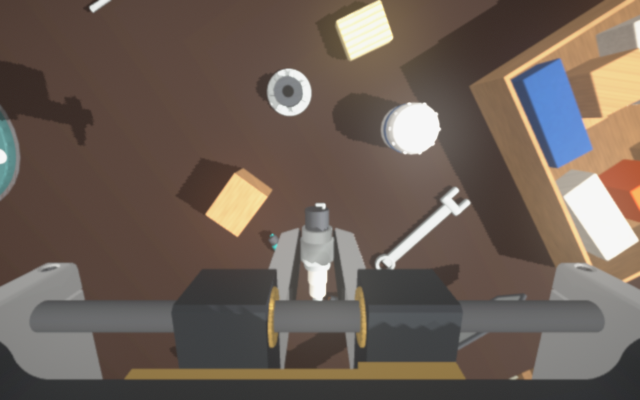

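View pics/t14.png

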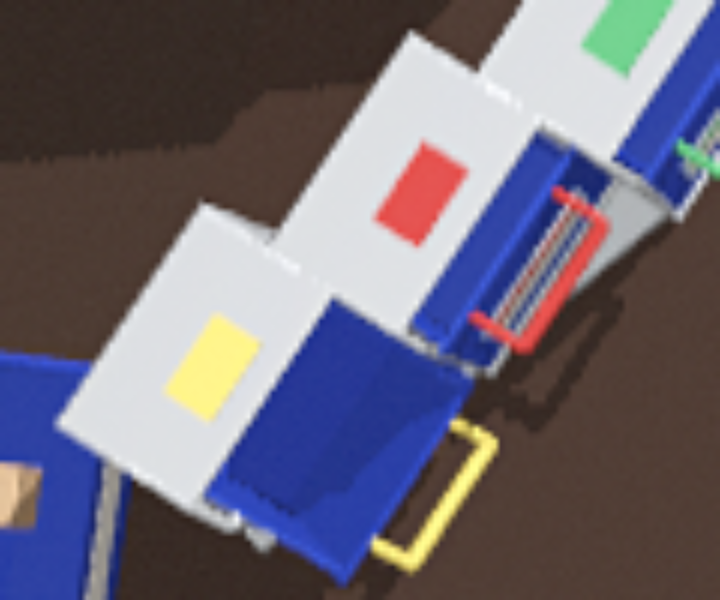

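drive_tool(steps=[1,0,-1.2,-2,0,0,0,1,0,-2.27,-3.92,0,0,0,1,0,-2.27,-3.92,0,0,0,1,0,-2.27,-3.92,0,0,0,1,0,-2.27,-3.92,0,0,0,1,0,-2.27,-3.92,0,0,0,1,0,-2.27,-3.92,0,0,0,1,0,-2.27,-3.92,0,0,0,1,0,-2.27,-3.92,0,0,0,1,0,-2.27,-3.92,0,0,0,1,0,-2.27,-3.92,0,0,0,1,0,-2.27,-3.92,0,0,0,1,0,-2.27,-3.92,0,0,0,1,0,-1.2,-1.9,0,0,0,1,0,0,0,0,8,0,1,0,0,0,0,8,0,1,0,0,0,0,8,0,1,0,0,0,0,8,0,1,0,0,0,0,8,0,1,0,0,0,0,0,0])

```text
t: 17.8
eef_pos: [449.9, 256.0, 253.8]
orientation: [2.195, 1.242, -1.044]
force: [-1.2, -0.9, -1.9]
finger_gap: 0.22
```

```bash
cat > binf.py <<'E'
from h import *
h=np.array([513.5,301.5,50]);ux=np.array([.512,.859,0]);uy=np.array([-.859,.512,0]);uz=np.array([0,0,1.])
ux/=np.linalg.norm(ux);uy/=np.linalg.norm(uy)
c,s_=np.cos(.70),np.sin(.70)
def bw(b): # bin coords -> world at open
    x,y,z=b; return h+(x*c-z*s_)*ux+y*uy+(z*c+x*s_)*uz
def wb(w):
    d=np.asarray(w)-h;x,y,z=d@ux,d@uy,d[2]; return np.array([x*c+z*s_,y,z*c-x*s_])
def rep():
    s=sense();M=R.from_rotvec(s["orientation"]).as_matrix();p=s["eef_pos"]
    print("t",s["t"],"tcp",p.round(1),"gap",round(s["finger_gap"]*94,1),"F",s["force"].round(1),"j",s["joint_pos"].round(2))
    print("tilt",np.degrees(np.arccos(-M[2,0])).round(1),"M",M.round(3).tolist())
    hx=p+M@[-12,0,0];print("hex bin",wb(hx).round(1),"tip bin",wb(p+M@[-3,0,0]).round(1))
    B=np.column_stack([bw(v)-bw((0,0,0)) for v in np.eye(3)]);print("tool axes in bin",(B.T@M).round(3).tolist())
    return s,M
E
python3 - <<'E'
from binf import *
s,M=rep()
t=bw((24,27,4.5)); print("target place",t,"in tool (from hex):",(M.T@(t-(s["eef_pos"]+M@[-12,0,0]))).round(1))
f=np.ascontiguousarray(grab_frame("wrist")[:,:,::-1]);cc=get_calibration("wrist")
for b,col in [((-21,59,98),(0,0,255)),((-21,-59,98),(0,0,255)),((-21,59,-8),(0,255,0)),((-21,-59,-8),(0,255,0)),((71,59,-8),(0,255,255)),((71,-59,-8),(0,255,255)),((24,27,-8),(255,0,255))]:
    p=proj(cc,bw(b))[0];cv2.circle(f,(int(p[1]),int(p[0])),4,col,-1) if abs(p).max()<2000 else 0
cv2.imwrite("pics/w15.png",f)
f=grab_frame("scene");cv2.imwrite("pics/s15.png",cv2.resize(f[0:200,240:450,::-1],(630,600)))
E
```

```text
t 17.8 tcp [449.9 256.  253.8] gap 20.6 F [-1.2 -0.9 -1.9] j [ 0.02 -0.39  1.84  0.59  1.33  0.53]
tilt 39.5 M [[0.323, 0.854, -0.407], [0.548, -0.519, -0.655], [-0.771, -0.011, -0.636]]
hex bin [ 76.6  31.3 214. ] tip bin [ 76.5  31.3 205. ]
tool axes in bin [[-0.01, -0.014, -1.0], [0.003, -1.0, 0.014], [-1.0, -0.003, 0.01]]
target place [498.22129423 328.6014243   68.90301434] in tool (from hex): [210.    5.7  50.3]
```

View pics/w15.png

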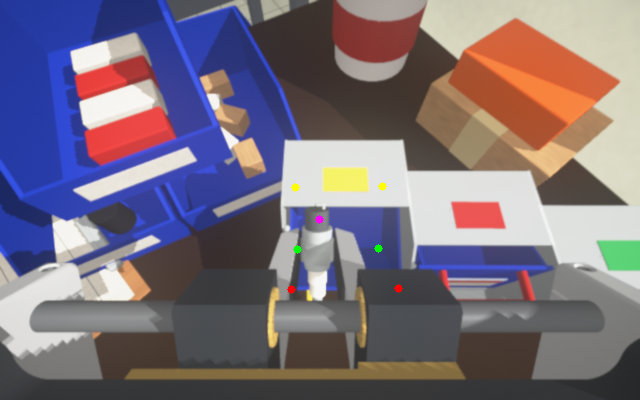

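View pics/s15.png

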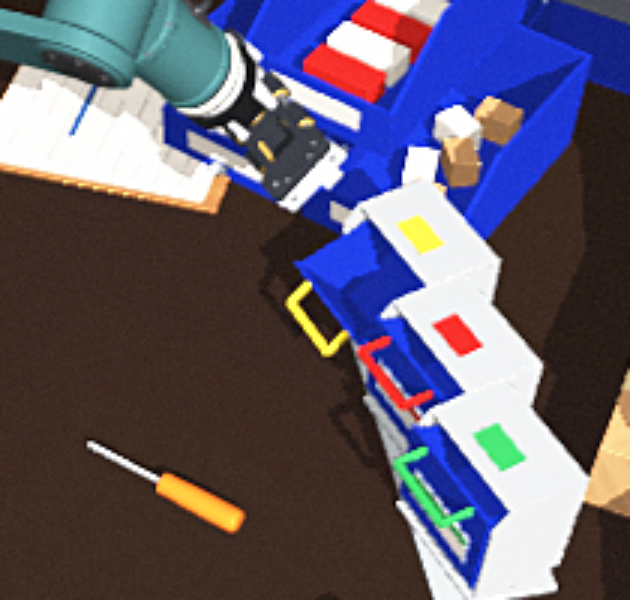

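```bash
python3 - <<'E'
from binf import *
import itertools
for n,im,b in(("top",cv2.imread("pics/top0.png"),(150,270,130,260)),("scene",cv2.imread("pics/scene0.png"),(0,180,280,440))):
    cc=get_calibration(n)
    def P(v): p=proj(cc,bw(v))[0]; return (int(round(p[1]*8)),int(round(p[0]*8)))
    for y in(27-88.5,27+88.5):
        z0=4.5+88.5
        q=[P((24-37.5,y,z0)),P((24+37.5,y,z0)),P((24+37.5,y,z0+90)),P((24-37.5,y,z0+90))]
        cv2.polylines(im,[np.array(q)],True,(255,0,255),1,cv2.LINE_AA,3)
    o=cv2.resize(im[b[0]:b[1],b[2]:b[3]],None,fx=4.5 if n=="top" else 3.2,fy=4.5 if n=="top" else 3.2,interpolation=3)
    cv2.imwrite(f"pics/{n}16.png",o)
    # where the left body corners are in world
for y in(115.5,):
  for x in(-13.5,61.5): print(bw((x,y,93)).round(0),bw((x,y,180)).round(0))
E
```

```text
[378. 300. 112.] [350. 252. 179.]
[408. 350. 161.] [379. 301. 227.]
```

View pics/top16.png

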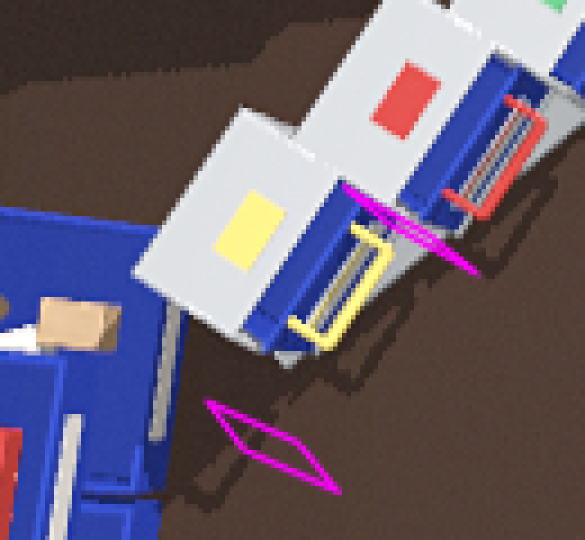

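View pics/scene16.png

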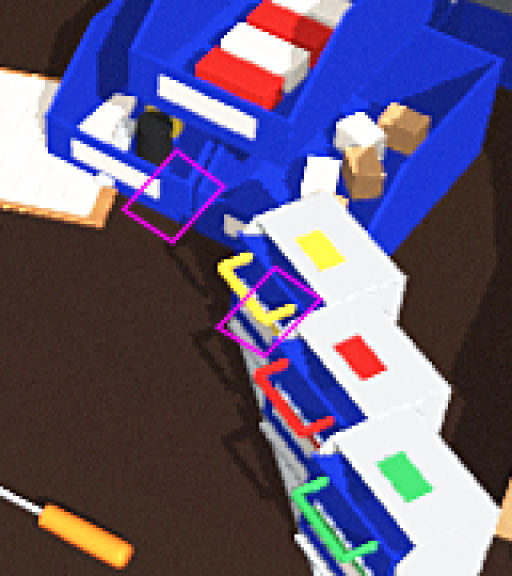

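drive_tool(steps=[1,0,0.3,2.5,0,0,0,1,0,0.27,2.5,0,0,0,1,3,0,0,0,0,0,1,3,0,0,0,0,0,1,3,0,0,0,0,0,1,2,0,0,0,0,0,1,1,0,0,0,0,0,1,0,0,0,0,0,0,1,0,0,0,0,0,0])

```text
t: 18.8
eef_pos: [479.6, 289.8, 140.2]
orientation: [2.195, 1.243, -1.021]
force: [-0.1, -0.4, 0.1]
finger_gap: 0.218
```

```bash
python3 - <<'E'
from binf import *
s,M=rep()
t=bw((24,27,4.5)); print("in tool (from hex):",(M.T@(t-(s["eef_pos"]+M@[-12,0,0]))).round(1))
f=np.ascontiguousarray(grab_frame("wrist")[:,:,::-1]);cc=get_calibration("wrist")
for b,col in [((-21,59,98),(0,0,255)),((-21,-59,98),(0,0,255)),((-21,59,-8),(0,255,0)),((-21,-59,-8),(0,255,0)),((71,59,-8),(0,255,255)),((71,-59,-8),(0,255,255)),((24,27,-8),(255,0,255)),((71,59,55),(255,255,0)),((71,-59,55),(255,255,0))]:
    p=proj(cc,bw(b))[0];cv2.circle(f,(int(p[1]),int(p[0])),4,col,-1) if abs(p).max()<2000 else 0
cv2.imwrite("pics/w17.png",f)
f=grab_frame("scene");cv2.imwrite("pics/s17.png",cv2.resize(f[0:200,240:450,::-1],(630,600)))
E
```

```text
t 18.8 tcp [479.6 289.8 140.2] gap 20.4 F [-0.1 -0.4  0.1] j [ 0.1  -0.24  1.97  0.64  1.05  0.42]
tilt 40.0 M [[0.332, 0.858, -0.393], [0.551, -0.514, -0.657], [-0.766, 0.001, -0.643]]
hex bin [37.2 23.2 98.7] tip bin [37.2 23.1 89.7]
tool axes in bin [[-0.001, -0.001, -1.0], [-0.003, -1.0, 0.001], [-1.0, 0.003, 0.001]]
in tool (from hex): [94.2 -4.1 13.1]
```

View pics/w17.png

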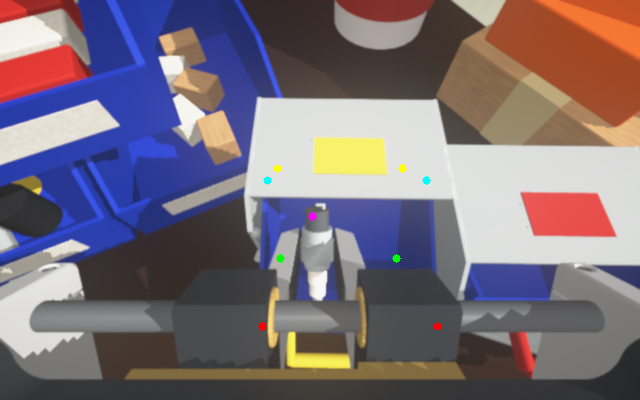

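View pics/s17.png

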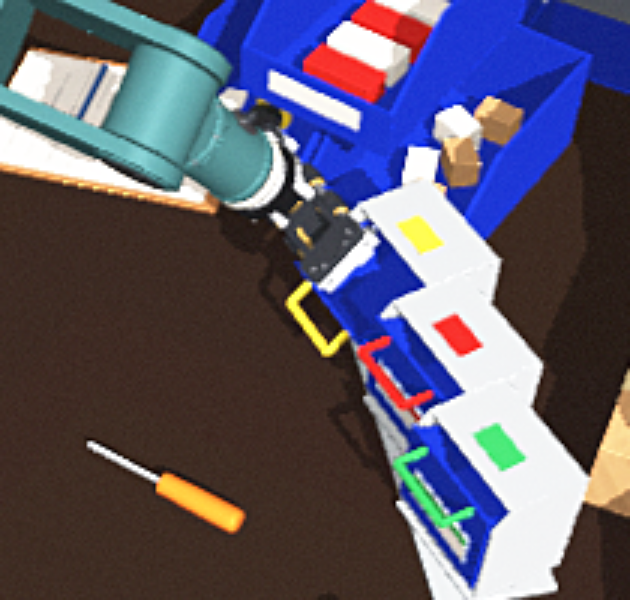

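```bash
python3 - <<'E'
from binf import *
s=sense();M=R.from_rotvec(s["orientation"]).as_matrix();p=s["eef_pos"]
cs=get_calibration("scene");ct=get_calibration("top");cw=get_calibration("wrist")
f=np.ascontiguousarray(grab_frame("scene")[:,:,::-1]);ft=np.ascontiguousarray(grab_frame("top")[:,:,::-1])
Z=6
a=cv2.resize(f[40:120,310:380],None,fx=Z,fy=Z,interpolation=3);b=cv2.resize(ft[160:240,180:240],None,fx=Z,fy=Z,interpolation=3)
for x,col in((-100,(0,0,255)),(-72,(255,0,255)),(-3,(0,255,0))):
  for y in(88.5,-88.5) if x<-50 else (22,-22):
    for z in ((-37.5,37.5) if x<-50 else (-8,8)):
      w=p+M@[x,y,z];q=proj(cs,w)[0];cv2.circle(a,(int((q[1]-310+.5)*Z),int((q[0]-40+.5)*Z)),3,col,-1)
      q=proj(ct,w)[0];cv2.circle(b,(int((q[1]-180+.5)*Z),int((q[0]-160+.5)*Z)),3,col,-1)
cv2.imwrite("pics/b18.png",np.hstack([a,b[:480]]))
print(proj(cw,[p+M@np.array([x,88.5,-37.5]) for x in(-72,-100)]))
E
```

```text
[[219.15509158 541.39092779]
 [247.61183995 610.25249163]]
```

View pics/b18.png

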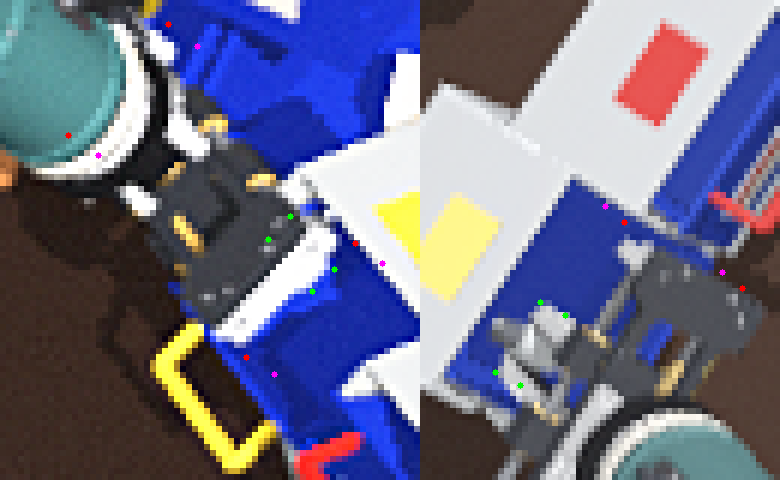

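drive_tool(steps=[1,0,-0.4,1.3,0,0,0,1,2,0,0,0,0,0,1,2,0,0,0,0,0,1,1.5,0,0,0,0,0,1,1,0,0,0,0,0,1,0,0,0,0,0,0,1,0,0,0,0,0,0])

```text
t: 19.7
eef_pos: [492.0, 318.3, 81.2]
orientation: [2.196, 1.242, -1.023]
force: [-0.1, 0.2, -1.0]
finger_gap: 0.222
```

```bash
python3 - <<'E'
from binf import *
s,M=rep()
t=bw((24,27,4.5)); print("in tool (from hex):",(M.T@(t-(s["eef_pos"]+M@[-12,0,0]))).round(1))
f=np.ascontiguousarray(grab_frame("wrist")[:,:,::-1]);cv2.imwrite("pics/w19.png",f)
E
```

```text
t 19.7 tcp [492.  318.3  81.2] gap 20.8 F [-0.1  0.2 -1. ] j [ 0.17 -0.13  2.    0.68  0.89  0.38]
tilt 40.0 M [[0.332, 0.857, -0.394], [0.551, -0.515, -0.656], [-0.766, 0.001, -0.643]]
hex bin [22.7 27.1 33.6] tip bin [22.7 27.1 24.6]
tool axes in bin [[-0.001, -0.003, -1.0], [-0.003, -1.0, 0.003], [-1.0, 0.003, 0.001]]
in tool (from hex): [29.1  0.  -1.3]
```

View pics/w19.png

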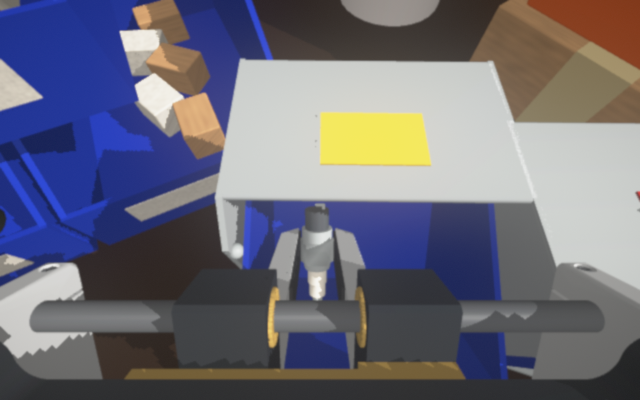

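drive_tool(steps=[1,1,0,0,0,0,0,1,1,0,0,0,0,0,1,0.5,0,0,0,0,0,1,0,0,0,0,0,0,1,0,0,0,0,0,0])

```text
t: 20.25
eef_pos: [499.8, 332.4, 61.1]
orientation: [2.195, 1.243, -1.025]
force: [0.5, 0.2, -1.2]
finger_gap: 0.218
```

drive_tool(steps=[1,0.2,0,0,0,0,0,1,0,0,0,0,0,0,1,0,0,0,0,0,0])

```text
t: 20.55
eef_pos: [500.8, 333.3, 60.1]
orientation: [2.196, 1.242, -1.024]
force: [0.3, -0.1, -0.1]
finger_gap: 0.215
```

drive_tool(steps=[1,0.2,0,0,0,0,0,1,0,0,0,0,0,0,1,0,0,0,0,0,0])

```text
t: 20.85
eef_pos: [501.3, 334.4, 58.3]
orientation: [2.195, 1.242, -1.024]
force: [-0.1, 0.5, 0.0]
finger_gap: 0.219
```

drive_tool(steps=[1,0.2,0,0,0,0,0,1,0,0,0,0,0,0,1,0,0,0,0,0,0])

```text
t: 21.15
eef_pos: [501.9, 335.6, 56.8]
orientation: [2.195, 1.242, -1.024]
force: [-0.4, -0.3, -0.2]
finger_gap: 0.216
```

drive_tool(steps=[1,0.2,0,0,0,0,0,1,0,0,0,0,0,0,1,0,0,0,0,0,0])

```text
t: 21.45
eef_pos: [502.7, 336.5, 55.4]
orientation: [2.195, 1.242, -1.024]
force: [-1.4, -1.6, 1.0]
finger_gap: 0.218
```

```bash
python3 - <<'E'
from binf import *
s,M=rep()
f=np.ascontiguousarray(grab_frame("wrist")[:,:,::-1]);cv2.imwrite("pics/w20.png",f)
E
```

```text
t 21.45 tcp [502.7 336.5  55.4] gap 20.5 F [-1.4 -1.6  1. ] j [ 0.21 -0.05  1.99  0.7   0.81  0.36]
tilt 40.0 M [[0.331, 0.857, -0.395], [0.551, -0.515, -0.657], [-0.766, 0.0, -0.643]]
hex bin [22.3 27.2  0.3] tip bin [22.3 27.2 -8.7]
tool axes in bin [[-0.002, -0.003, -1.0], [-0.003, -1.0, 0.003], [-1.0, 0.003, 0.002]]
```

View pics/w20.png

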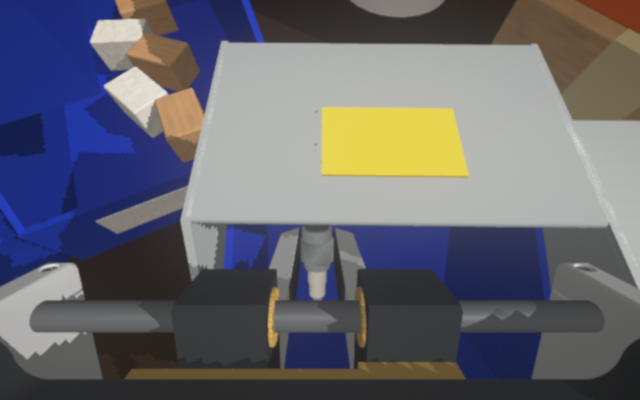

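drive_tool(steps=[0.75,0,0,0,0,0,0,0.72,0,0,0,0,0,0,0.7,0,0,0,0,0,0,0.7,0,0,0,0,0,0,0.7,0,0,0,0,0,0])

```text
t: 22.0
eef_pos: [502.7, 336.9, 55.7]
orientation: [2.196, 1.242, -1.023]
force: [-3.4, -0.6, 3.1]
finger_gap: 0.298
```

```bash
python3 - <<'E'
from binf import *
s,M=rep()
f=np.ascontiguousarray(grab_frame("wrist")[:,:,::-1]);cv2.imwrite("pics/w21.png",f)
E
```

```text
t 22.0 tcp [502.7 336.9  55.7] gap 28.0 F [-3.4 -0.6  3.1] j [ 0.21 -0.05  1.99  0.7   0.81  0.36]
tilt 40.0 M [[0.331, 0.857, -0.394], [0.551, -0.515, -0.656], [-0.766, -0.0, -0.643]]
hex bin [22.7 27.4  0.3] tip bin [22.7 27.4 -8.7]
tool axes in bin [[-0.001, -0.003, -1.0], [-0.002, -1.0, 0.003], [-1.0, 0.002, 0.001]]
```

View pics/w21.png

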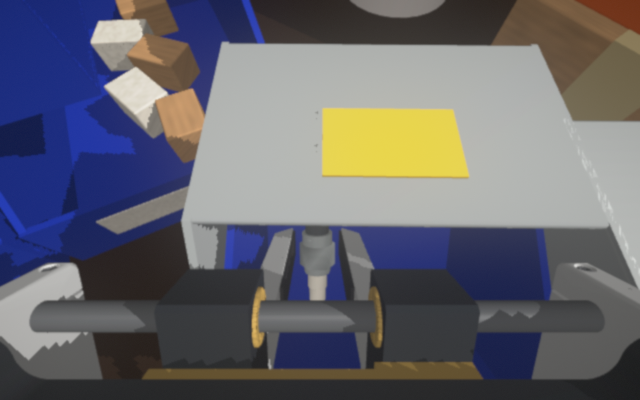

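drive_tool(steps=[0.7,-1,0,0,0,0,0,0.7,-2,0,0,0,0,0,0.7,-3,0,0,0,0,0,0.7,-4,0,0,0,0,0,0.7,-4,0,0,0,0,0,0.7,-4,0,0,0,0,0,1,-4,0,0,0,0,0,1,0,0,0,0,-8,0,1,0,0,0,0,-8,0,1,0,0,0,0,-8,0,1,0,0,0,0,-8,0,1,0,0,0,0,-8,0,1,0,0,0,0,0,0])

```text
t: 23.35
eef_pos: [431.1, 217.6, 222.4]
orientation: [1.59, 0.904, -1.596]
force: [-0.5, -0.2, -0.3]
finger_gap: 0.008
```

```bash
python3 - <<'E'
from binf import *
s,M=rep()
d=s["eef_pos"]-h; print("hinge frame",d@ux,d@uy,d[2])
f=np.ascontiguousarray(grab_frame("wrist")[:,:,::-1]);cv2.imwrite("pics/w22.png",f)
f=grab_frame("scene");cv2.imwrite("pics/s22.png",cv2.resize(f[0:200,240:450,::-1],(630,600)))
f=grab_frame("top"); cv2.imwrite("pics/t22.png",cv2.resize(f[140:260,150:294,::-1],(720,600)))
E
```

```text
t 23.35 tcp [431.1 217.6 222.4] gap 0.8 F [-0.5 -0.2 -0.3] j [ 0.35 -0.06  1.48 -0.    1.73  0.89]
tilt 0.2 M [[-0.003, 0.859, -0.512], [-0.002, -0.512, -0.859], [-1.0, -0.001, 0.003]]
hex bin [ 31.4  27.8 214.6] tip bin [ 25.6  27.9 207.8]
tool axes in bin [[-0.647, -0.001, -0.763], [0.001, -1.0, 0.0], [-0.763, -0.001, 0.647]]
hinge frame -114.29736809484459 27.857985656160984 172.3722203868605
```

View pics/w22.png

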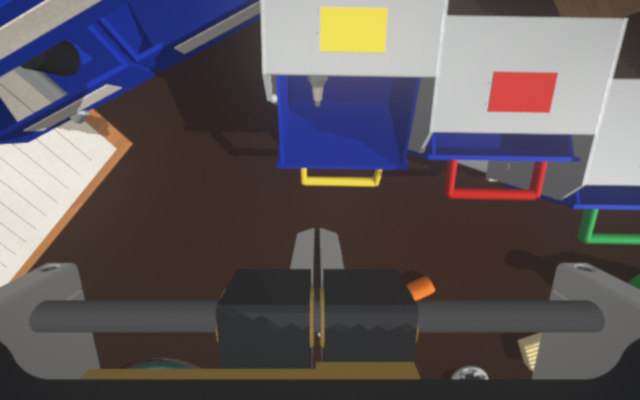

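View pics/s22.png

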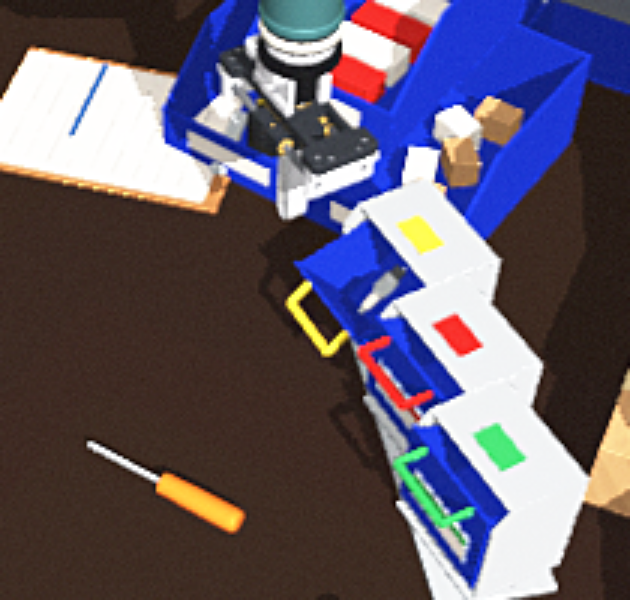

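View pics/t22.png

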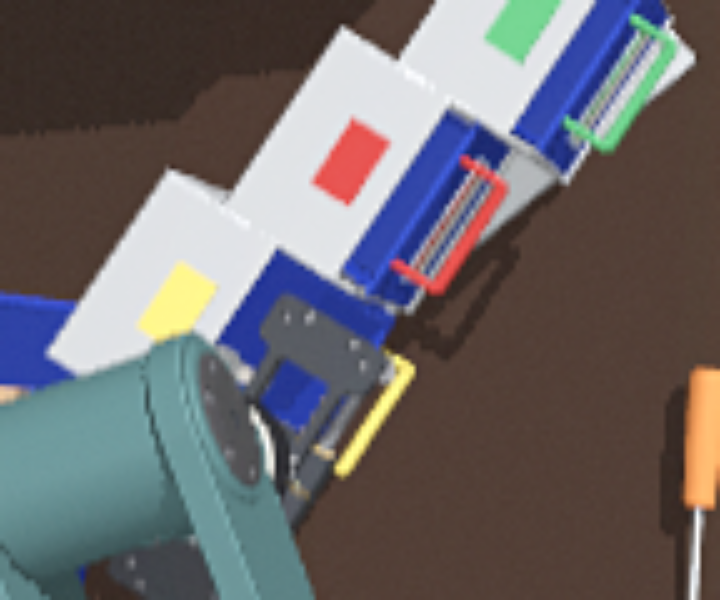

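drive_tool(steps=[1,0,2.8,1.8,0,0,0,1,4,0,0,0,0,0,1,4,0,0,0,0,0,1,4,0,0,0,0,0,1,3,0,0,0,0,0,1,1,0,0,0,0,0,1,0,0,0,0,0,0], squeeze=20)

```text
t: 24.2
eef_pos: [443.3, 184.3, 63.3]
orientation: [1.596, 0.902, -1.598]
force: [0.3, 0.6, 0.2]
finger_gap: 0.007
```

```bash
python3 - <<'E'
from binf import *
s,M=rep()
d=s["eef_pos"]-h; print("hinge frame",d@ux,d@uy,d[2])
f=grab_frame("scene");cv2.imwrite("pics/s23.png",cv2.resize(f[0:200,240:450,::-1],(630,600)))
f=np.ascontiguousarray(grab_frame("wrist")[:,:,::-1]);cv2.imwrite("pics/w23.png",f)
E
```

```text
t 24.2 tcp [443.3 184.3  63.3] gap 0.7 F [0.3 0.6 0.2] j [0.28 0.   1.74 0.   1.4  0.82]
tilt 0.1 M [[-0.001, 0.856, -0.517], [-0.0, -0.517, -0.856], [-1.0, -0.001, 0.001]]
hex bin [-88.2   0.3 107.4] tip bin [-94.    0.3 100.5]
tool axes in bin [[-0.645, -0.005, -0.764], [0.001, -1.0, 0.006], [-0.764, 0.003, 0.645]]
hinge frame -136.61976184995063 0.26391064643421913 13.34217236648172
```

View pics/s23.png

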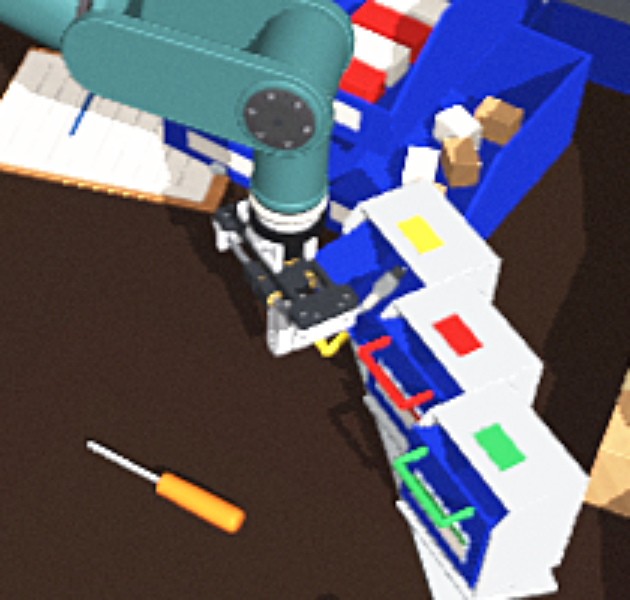

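View pics/w23.png

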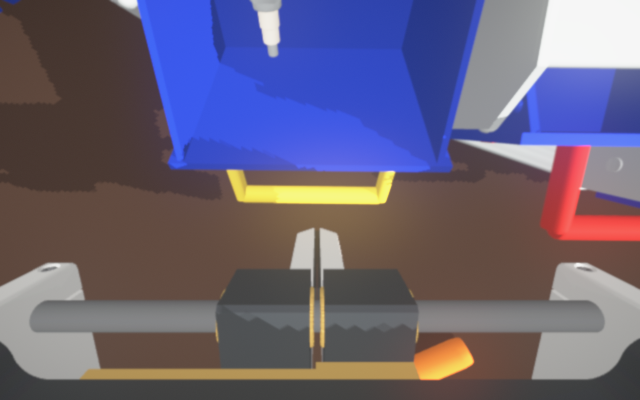

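drive_tool(steps=[1,0,0,-1,0,0,0,1,0,0,-1,0,0,0,1,-0.3,0,-0.3,0,0,0,1,-0.7,0,-0.3,0,0,0,1,-0.7,0,-0.3,0,0,0,1,-0.5,0,-0.25,0,0,0,1,-0.45,0,-0.25,0,0,0,1,-0.65,0,-0.45,0,0,0,1,-0.65,0,-0.45,0,0,0,1,-0.55,0,-0.5,0,0,0,1,-0.5,0,-0.5,0,0,0,1,0,0,0,0,0,0])

```text
t: 25.5
eef_pos: [472.7, 230.3, 115.6]
orientation: [1.594, 0.899, -1.595]
force: [-1.9, -5.7, 5.1]
finger_gap: 0.008
```

```bash
python3 - <<'E'
from binf import *
s,M=rep()
d=s["eef_pos"]-h; print("hinge frame",d@ux,d@uy,d[2])
f=grab_frame("scene");cv2.imwrite("pics/s24.png",cv2.resize(f[0:200,240:450,::-1],(630,600)))
f=np.ascontiguousarray(grab_frame("wrist")[:,:,::-1]);cv2.imwrite("pics/w24.png",f)
E
```

```text
t 25.5 tcp [472.7 230.3 115.6] gap 0.7 F [-1.9 -5.7  5.1] j [ 0.35  0.07  1.56 -0.    1.51  0.89]
tilt 0.2 M [[0.001, 0.857, -0.515], [-0.003, -0.515, -0.857], [-1.0, 0.003, 0.002]]
hex bin [-12.7  -1.3 112.2] tip bin [-18.5  -1.3 105.3]
tool axes in bin [[-0.646, -0.001, -0.763], [-0.003, -1.0, 0.004], [-0.763, 0.004, 0.646]]
hinge frame -82.0350843437628 -1.3417428730174947 65.59575685572885
```

View pics/w24.png

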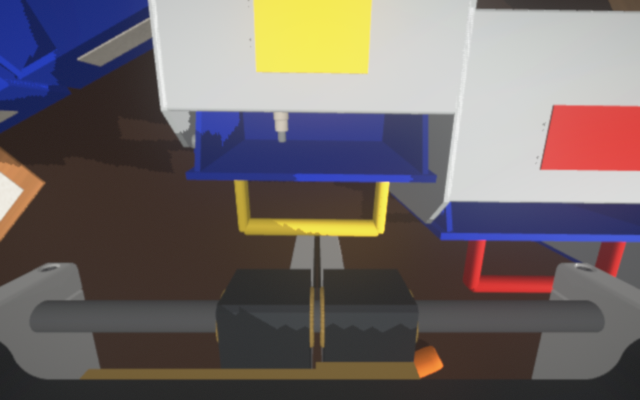

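View pics/s24.png

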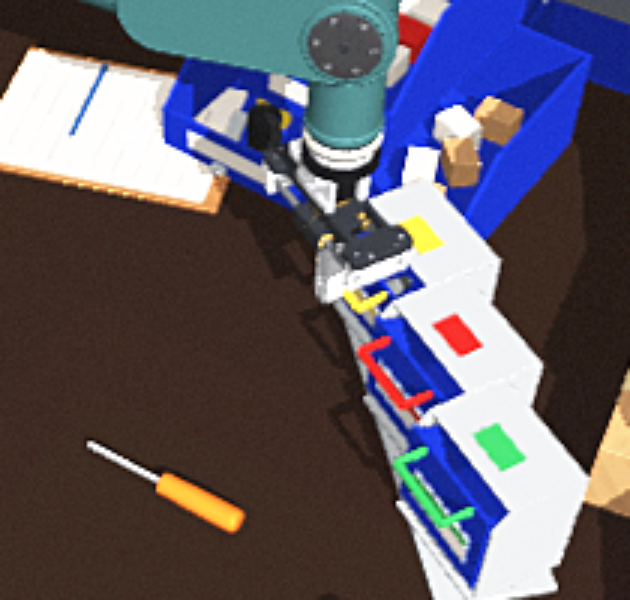

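drive_tool(steps=[1,-0.25,0,-0.4,0,0,0,1,-0.25,0,-0.4,0,0,0,1,-0.2,0,-0.3,0,0,0,1,0,0,0,0,0,0,1,0,0,0,0,0,0])

```text
t: 26.1
eef_pos: [477.5, 239.2, 121.3]
orientation: [1.592, 0.899, -1.598]
force: [-1.5, -6.6, 1.8]
finger_gap: 0.005
```

```bash
python3 - <<'E'
from binf import *
s,M=rep()
d=s["eef_pos"]-h; print("hinge frame",d@ux,d@uy,d[2])
f=np.ascontiguousarray(grab_frame("wrist")[:,:,::-1]);cv2.imwrite("pics/w25.png",f)
E
```

```text
t 26.1 tcp [477.5 239.2 121.3] gap 0.5 F [-1.5 -6.6  1.8] j [ 0.36  0.08  1.53 -0.    1.53  0.9 ]
tilt 0.3 M [[-0.001, 0.857, -0.515], [-0.004, -0.515, -0.857], [-1.0, 0.001, 0.004]]
hex bin [ -1.3  -1.  110.1] tip bin [ -7.2  -1.  103.2]
tool axes in bin [[-0.647, -0.002, -0.762], [-0.001, -1.0, 0.004], [-0.762, 0.004, 0.647]]
hinge frame -71.97171260387698 -0.9943637577530886 71.31939247265817
```

View pics/w25.png

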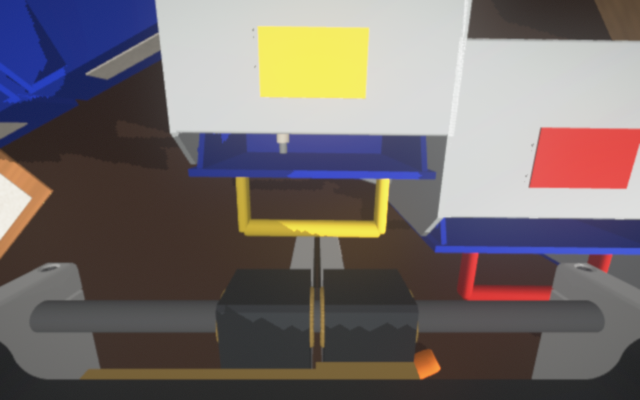

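drive_tool(steps=[1,-0.2,0,-0.3,0,0,0,1,-0.15,0,-0.3,0,0,0,1,-0.1,0,-0.2,0,0,0,1,0,0,0,0,0,0,1,0,0,0,0,0,0])

```text
t: 26.65
eef_pos: [477.4, 239.3, 121.7]
orientation: [1.575, 0.89, -1.614]
force: [-7.2, -20.1, -3.0]
finger_gap: 0.008
```

```bash
python3 - <<'E'
from binf import *
s,M=rep()
d=s["eef_pos"]-h; print("hinge frame",d@ux,d@uy,d[2])
f=np.ascontiguousarray(grab_frame("wrist")[:,:,::-1]);cv2.imwrite("pics/w26.png",f)
E
```

```text
t 26.65 tcp [477.4 239.3 121.7] gap 0.8 F [ -7.2 -20.1  -3. ] j [ 0.37  0.1   1.52 -0.01  1.54  0.91]
tilt 1.4 M [[-0.014, 0.856, -0.517], [-0.019, -0.517, -0.856], [-1.0, -0.002, 0.024]]
hex bin [ -0.8  -0.9 110.1] tip bin [ -6.8  -0.9 103.4]
tool axes in bin [[-0.662, -0.006, -0.749], [0.002, -1.0, 0.006], [-0.749, 0.003, 0.662]]
hinge frame -71.87916671119741 -0.8551959656703545 71.68988323346977
```

View pics/w26.png

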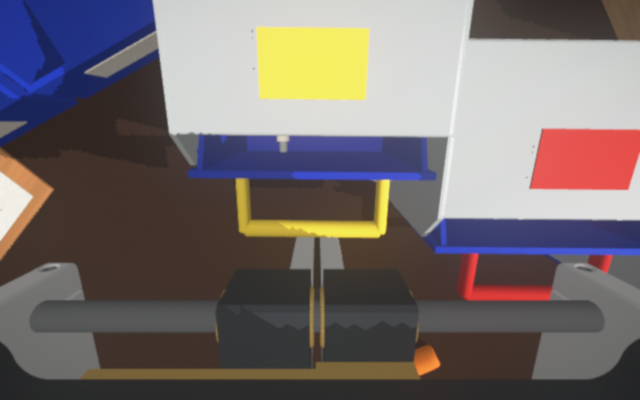

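```bash
python3 - <<'E'
from binf import *
s=sense();print(s["force"],s["torque"])
cw=get_calibration("wrist")
for th in(0,.05,.1,.14,.2):
    c_,s2=np.cos(th),np.sin(th)
    def B(x,y,z): return h+(x*c_-z*s2)*ux+y*uy+(z*c_+x*s2)*uz
    print(th,"bar",proj(cw,[B(-57,40,88),B(-57,-40,88)]).round(0).tolist(),"ptop",proj(cw,[B(-25,60,98),B(-25,-60,98)]).round(0).tolist(), "barx",(-57*c_-88*s2).round(1))
print("roof",proj(cw,[h-5*ux+y*uy+105*uz for y in(70,-70)]).round(0).tolist())
# red unit
hr=h+np.array([93.6,-108,0]);print("red ptop",proj(cw,[hr-25*ux+y*uy+98*uz for y in(60,-60)]).round(0).tolist(),"roof",proj(cw,[hr-5*ux+y*uy+105*uz for y in(70,-70)]).round(0).tolist())
E
```

```text
[ -6.4889845  -20.31007628  -2.81754749] [-3.73944332  1.31884244 -0.07585557]
0 bar [[228.0, 247.0], [228.0, 382.0]] ptop [[179.0, 201.0], [178.0, 427.0]] barx -57.0
0.05 bar [[233.0, 249.0], [233.0, 380.0]] ptop [[187.0, 203.0], [186.0, 425.0]] barx -61.3
0.1 bar [[238.0, 251.0], [237.0, 379.0]] ptop [[195.0, 205.0], [194.0, 423.0]] barx -65.5
0.14 bar [[241.0, 252.0], [240.0, 378.0]] ptop [[201.0, 207.0], [200.0, 422.0]] barx -68.7
0.2 bar [[245.0, 254.0], [244.0, 376.0]] ptop [[209.0, 210.0], [208.0, 419.0]] barx -73.3
roof [[142.0, 171.0], [140.0, 456.0]]
red ptop [[255.0, 447.0], [254.0, 657.0]] roof [[226.0, 438.0], [225.0, 702.0]]
```

drive_tool(steps=[1,0,0,1,0,0,0,1,0,0,2,0,0,0,1,0,0,3,0,0,0,1,-2,0,3,0,0,0,1,-4,0,1,0,0,0,1,-4,0,0,0,0,0,1,-4,0,0,0,0,0,1,0,0,0,0,0,0,1,0,0,0,0,0,0])

```text
t: 27.6
eef_pos: [431.3, 162.7, 267.3]
orientation: [1.599, 0.903, -1.59]
force: [0.3, -0.1, -0.2]
finger_gap: 0.009
```

```bash
python3 - <<'E'
from binf import *
s,M=rep()
cw=get_calibration("wrist")
f=np.ascontiguousarray(grab_frame("wrist")[:,:,::-1])
for th in(0,.05,.1,.14):
    c_,s2=np.cos(th),np.sin(th)
    def B(x,y,z): return h+(x*c_-z*s2)*ux+y*uy+(z*c_+x*s2)*uz
    print(th,"bar",proj(cw,[B(-57,40,88),B(-57,-40,88)]).round(1).tolist(),"ptop",proj(cw,[B(-25,60,98),B(-25,-60,98)]).round(1).tolist())
cv2.imwrite("pics/w27.png",f);cv2.imwrite("pics/w27z.png",cv2.resize(f[100:260,200:420],(770,560),interpolation=3))
f=grab_frame("scene");cv2.imwrite("pics/s27.png",cv2.resize(f[50:210,300:450,::-1],(560,597)))
f=grab_frame("top");cv2.imwrite("pics/t27.png",f[:,:,::-1])
E
```

```text
t 27.6 tcp [431.3 162.7 267.3] gap 0.9 F [ 0.3 -0.1 -0.2] j [ 0.24 -0.12  1.45  0.    1.81  0.78]
tilt 0.3 M [[0.005, 0.858, -0.514], [0.002, -0.514, -0.858], [-1.0, 0.003, -0.004]]
hex bin [ 24.3  -0.4 279.3] tip bin [ 18.6  -0.4 272.4]
tool axes in bin [[-0.641, 0.0, -0.768], [-0.003, -1.0, 0.003], [-0.768, 0.004, 0.641]]
0 bar [[94.7, 275.4], [94.6, 355.3]] ptop [[57.6, 251.5], [57.4, 379.0]]
0.05 bar [[99.6, 276.0], [99.4, 354.8]] ptop [[63.5, 252.1], [63.3, 378.5]]
0.1 bar [[104.1, 276.5], [104.0, 354.3]] ptop [[69.3, 252.7], [69.1, 377.9]]
0.14 bar [[107.6, 277.0], [107.5, 353.9]] ptop [[73.8, 253.2], [73.6, 377.4]]
```

View pics/w27.png

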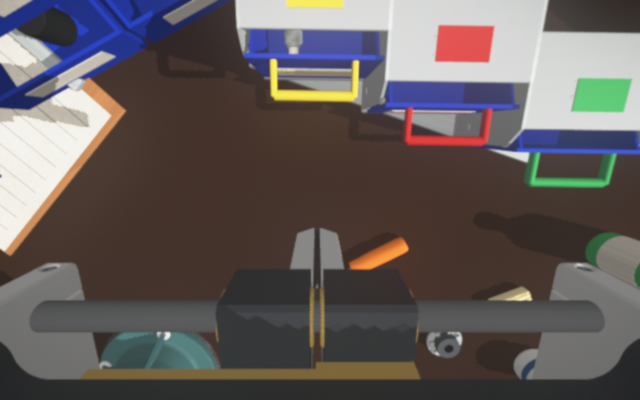

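View pics/w27z.png

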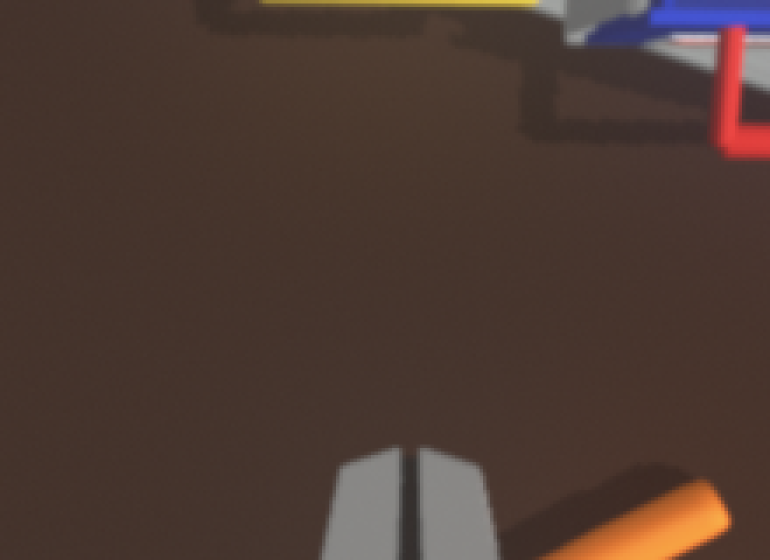

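View pics/s27.png

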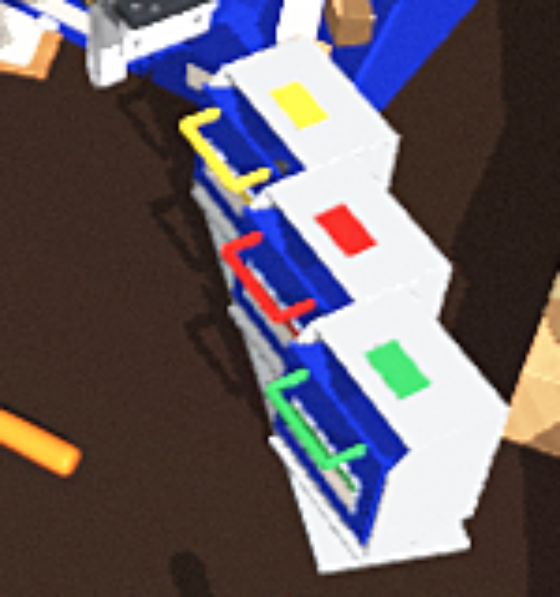

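View pics/t27.png

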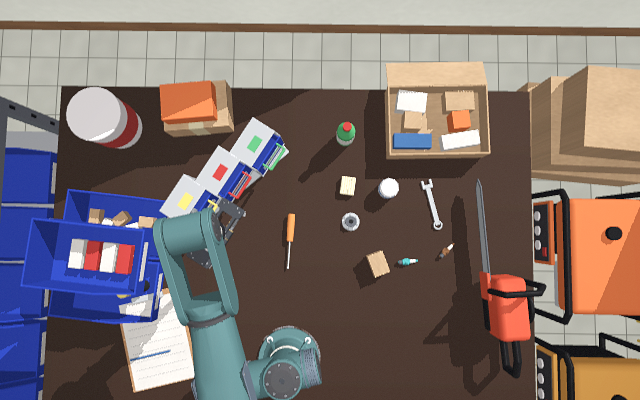

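```bash
python3 - <<'E'
from h import *
a=cv2.imread("pics/scene0.png");b=np.ascontiguousarray(grab_frame("scene")[:,:,::-1])
for nm,lo,hi in(("yellow",(20,120,150),(34,255,255)),("red",(0,150,100),(6,255,255)),("green",(50,100,80),(80,255,255))):
    r=[]
    for im in(a,b):
        m=cv2.inRange(cv2.cvtColor(im,cv2.COLOR_BGR2HSV),lo,hi)[70:190,345:410]
        n,l,st,ce=cv2.connectedComponentsWithStats(m)
        r.append([(st[i,4],ce[i].round(2).tolist()) for i in range(1,n) if st[i,4]>15])
    print(nm,r)
o=np.hstack([cv2.resize(x[60:150,330:420],(400,400),interpolation=0) for x in(a,b)]);cv2.imwrite("pics/cmp.png",o)
E
```

```text
yellow [[(np.int32(98), [34.64, 7.73]), (np.int32(132), [13.09, 20.94])], [(np.int32(98), [34.64, 7.73]), (np.int32(133), [13.07, 20.92])]]
red [[(np.int32(111), [47.06, 41.23]), (np.int32(123), [24.36, 55.93])], [(np.int32(111), [47.06, 41.23]), (np.int32(123), [24.28, 55.83])]]
green [[(np.int32(114), [59.68, 78.01]), (np.int32(173), [37.23, 93.94])], [(np.int32(114), [59.68, 78.01]), (np.int32(174), [37.29, 94.03])]]
```

View pics/cmp.png

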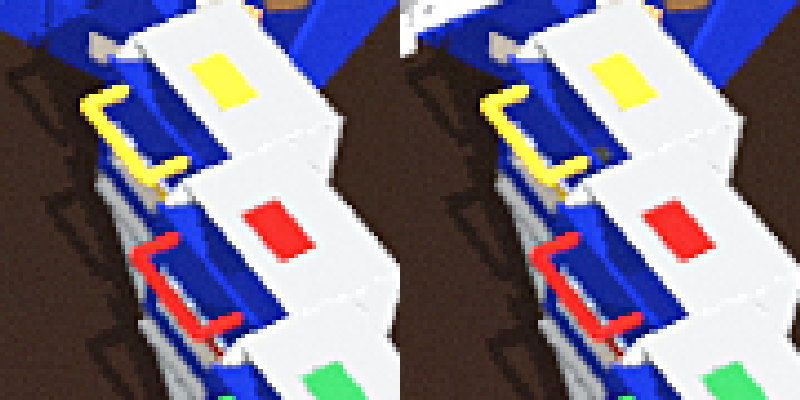

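```bash
python3 - <<'E'
from h import *
a=cv2.imread("pics/top0.png").astype(int);b=cv2.imread("pics/t27.png").astype(int)
d=(abs(a-b).max(2)>60)[80:290,280:470]; n,l,st,ce=cv2.connectedComponentsWithStats(d.astype(np.uint8))
print([(st[i,4],(ce[i]+[280,80]).round(0).tolist()) for i in range(1,n) if st[i,4]>5])
finish_job()
E
```

```text
[(np.int32(81), [386.0, 231.0])]
the job is handed in; nothing more can be done
```

The spark plug is in the yellow bin, the bin is pushed shut, and I handed the job in at about 28 s on the clock.

**What I did:**
- I opened the yellow bin by its pull.
- I gripped the bare steel plug by its hexagon and tilted the gripper 40° to match the open bin.
- I lowered the plug until it touched the floor with about 2 N, then released it.
- I pushed the pull back until it met a hard stop at about 21 N, and backed the arm clear.

**Last checks:**
- **Bin shut:** in the scene camera, all three pulls (yellow, red and green) are where they were at the start, to within 0.1 pixel.
- **Plug in place:** it can be seen inside the yellow bin.
- **Other items:** comparing the top camera's first and last pictures over the loose items on the counter, the only change is the spot where the plug had been.

**What disagreed or went wrong:**
- **Fingertip position:** the fingertips are about 3 mm behind the reported tool point, not 25 mm ahead of it as stated. My first grasp therefore closed in the air above the plug without moving it. I found the true height by touching the counter, with at most about 30 N, and used it from then on.
- **Opening the bin:** because of that offset, the fingers may have pressed the pull down rather than hooked it. The bin still opened fully.
- **Release:** the plug lay on the sloping bin floor and seemed to slide slightly towards the front. I saw no sign of a drop.
- **The click:** I could not confirm it directly. I judged it from the hard stop and from the pull staying in its original place after I let go.

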